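# Shut the candle mould and lock it with its linchpin

## Robot

A 6-joint arm with a two-finger parallel gripper is mounted at the origin on a cart in front of the work surface, level with it; the furniture and walls round the work are solid. World frame = base frame: x ahead of the robot, y to its left, z up, the work surface at z = 0. Lengths are in m, angles in rad, forces in N, time in s.
With the tool pointing down it reaches from about 0.375 to 0.925 m from the base axis. Payload 5.7 kg.
Tool frame: the origin (TCP) lies midway between the tips of the shut fingers; the grasp point (between the pads) lies 19 mm behind it; z points along the fingers, y is the direction in which the jaws open and shut (so a half turn about z gives the same grasp; the last joint's range is limited). The gripper opens to 88 mm and grips with 3 to 60 N. Pads are 20 mm wide; open, the fingers measure 115 mm over their backs; the gripper's body (75 mm by 178 mm) begins 61 mm behind the grasp point.
Start: joints at [1.107, 0.359, 1.51, -0, 1.272, -0.115], TCP at [0.205, 0.564, 0.223] pointing down, gripper open.
Joint ranges: [-2.97, 2.97], [-1.01, 2.36], [0.21, 2.38], [-0.96, 4.11], [0.2, 2.71], [-2.98, 2.98]. Speed limits (rad/s): [2.39, 2.39, 3.14, 3.14, 3.14, 3.14].

## Interface

Orientations are given as [roll, pitch, yaw] about the fixed x, y, z axes, in that order (R = Rz(yaw) Ry(pitch) Rx(roll)).
In Python, from bench import state, grab_frame, camera_params, workorder gives the robot as it stands.
- The arm moves only by the tool jog_arm, never from a script. Its argument "plan" is a list that holds one entry, the list of rows, each a list of 6 numbers: the shift along the tool's x, y, z in m, then the turn, a rotation vector about the tool's x, y, z in rad. A call has 1 to 12 rows; each row shifts and turns the commanded pose from where the row before left it, along the tool's axes as they then stand; what a row does not reach is not made up. A row lasts 1/8 s, in which the tool goes at most 62.5 mm and 10.7 degrees, less where a joint would pass 70% of its speed; a pose out of reach is approached as far as the arm can. A call with a gripper value outside its range is refused whole. "jaw" is the opening in per cent of the stroke, from 0 (shut) to 100 (fully open), set as the call begins (left out, the last holds). The fingers move at their own pace and stop on an object; "newtons" is the grip in N (left out, the last holds). Time passes only in rows, so rows that do not move let the fingers close. It gives the time, the measured TCP pose, the force and the opening at its end, in the units of the state.
- state(): the state, without advancing time (a new reading comes with each control period).
- grab_frame(name): name is "scene" or "side" or "wrist"; returns (picture, depth): 420x560x3 uint8, red, green, blue; 420x560 float32, m along the optical axis (not along the pixel's ray), 0 where there is no reading.
- camera_params(name): a dict with "K" (3x3 intrinsics, pixels), "k1" (the pictures are not rectified: a ray, as slopes to the right and down, at radius r is drawn at 1 + k1 r^2 times it, then the intrinsics apply), "camera_from_world" (4x4, takes a point from world to camera coordinates). Camera axes: x right, y down, z forward; pixel columns grow to the right and rows downward; lengths in m; the calibration is good to about 2 mm. A picture is of the moment at which its call begins: read the wrist's pose just before it. camera_params takes no time and is no camera call; for the wrist camera it gives the pose at the moment of the call.
- workorder.sign_off(): hands the job in, once; it reports no verdict.
The state is a dict: "clock": time; "joints": joint angles; "qvel": joint speeds; "joint_torque": joint torques, N m; "tcp_pos": TCP position; "tool_rot": TCP orientation; "wrist_force": force on the tool from outside, world axes, zero at the start; "ft_torque": the same for the moment, N m; "grip_width": finger opening in m.
Only numpy, scipy, OpenCV 4.12 (cv2) and the standard library are available. Lean on these libraries where they do the work, as an engineer would, in place of code of your own. Each camera call takes 0.05 s, during which the arm holds its last target.

## Task

Get the two-part candle mould ready for pouring: swing its hinged half shut, put the linchpin from the pin block down through the three lugs until its shoulder sits on the top lug and the halves are drawn tight on the seal, then swing the sprung ring down round the lug ends until it snaps under the point of the pin. Feel the pin in rather than ramming it, and do not lean hard on the mould (keep every push below about 15 N); leave the wick pin and the other things on the bench where they are.

Things in the scene. Friction and masses are not known exactly. Their poses are not given: they have to be found in the camera images.
- mould: Aluminium candle mould, two upright halves on a fixed steel base (142x126x12 mm). Origin: base underside under the 48 mm cavity's axis, on the parting plane; z up. Halves: x -45 to 45 mm, 42 mm thick with ribs, tops at z=100. Fixed half at +y, hinged half (leaf) at -y, facing the robot. At the -x end (the robot's left) two steel lugs of the fixed half, 26 mm wide, upper z 86-95, lower z 65-74, free ends at x=-80.
- lug_hole (a point): Centre of the upper lug's 12.5 mm upright hole, level with the lug's top (x=-67, y=1.3, z=95 mm in the mould's frame; axes the mould's). The lower lug's equal hole is straight below. No lead-in. The linchpin is home when its shoulder sits on the lug here.
- tongue: The leaf's steel lug, 10 mm thick, 26 mm wide. Origin: centre of its 12.5 mm upright hole, at its top, 85 mm above the bench. It enters between the other two lugs. With the leaf resting on its seal this hole stands about 4.5 mm to the leaf's side (-y) of the lug holes, shut flat still 1.3 mm (drilled to draw): a pin coming down on the lug hole's axis lands on the tongue and must be leaned towards the leaf.
- leaf_hinge (a point): Axis of the leaf's upright hinge barrel (x=52, y=0 mm in the mould's frame), at the base's underside.
- mould_leaf (a joint): Opening of the leaf, rad: 0 = flat shut, growing as its free end swings out to -y. Turns easily, stays where left. A rubber seal stands 2.1 mm proud near the lugs: the leaf pushed shut springs back on it to about 0.027; about 12 N near the free end squeezes it flat. The pin's taper, pushed through the tongue's hole (some 5 to 12 N), draws the leaf to about 0.005.
- leaf_edge (a point): Point on the leaf's outer face at its free (-x) end, 57 mm above the bench, 97 mm from the hinge axis along the leaf, 38 mm out from the parting plane (three level ribs stand 4 mm further out). The leaf reaches from 14 to 100 mm above the bench.
- linchpin: Steel linchpin, 0.15 kg, upright in one hole of the pin block. Origin: on its axis at the shoulder's underside; z up. Shank 11 mm across to z=-27, tapering to a blunt 6 mm point at z=-45 mm. Collar 22 mm across to z=12, then a flat grip tab 20 (x) by 12 (y) mm to z=40. Its wire ring is hinged through the collar at z=6 along y and opens to -x: insert it with -x pointing away from the mould.
- linchpin_ring (a joint): Swing of the ring, rad: 0 = fully open, as it rests before use, 0.33 above level on the pin's -x side; 0.33 = level; 1.9 = locked, hanging down in the pin's y-z plane, its bow round the lugs and under the pin's point. Sprung over centre: resists with 4 to 5 N at the bow at first, nothing at 0.95, and beyond that snaps to 1.9 by itself.
- ring_end (a point): Middle of the ring's bow, 54.5 mm from its hinge axis; the wire is 5 mm thick and runs along the pin's y here. The ring is 52 mm wide over all.
- pin_block: Hardwood block 58 (x) x 142 (y) x 52 mm (z), fixed, with two 13 mm upright holes at y=-42 and +42 mm; the linchpin stands in one, its shoulder on the block. Origin: centre of its underside.
- wick_pin: Steel wick pin in the block's other hole: only a 34 mm flat disc with a small boss shows, no tab, no ring. Not needed; leave it. Origin: underside of its disc.
- wick_spool: Wooden spool of wick, 60x60x68 mm, upright to the right of the mould; a bystander. Origin: centre of its underside.
- masking_tape: Roll of tape, 103 mm across, 25 mm high, behind the spool; a bystander. Origin: centre of its underside.
- pouring_jug: Small steel jug, 67x110x88 mm, behind the pin block; a bystander. Origin: centre of its underside.
- tealight: Tealight in a 38 mm aluminium cup, 24 mm high, behind and left of the mould; a bystander. Origin: centre of its underside.
- marker: Black and white pen, 135 mm long, 17 mm thick, lying near the front edge; a bystander. Origin: its middle, on the table.

How it is judged:
By the outcome, as a careful person would: the job done as asked, in the order asked, and still so for the second after the job is handed in, with the robot touching nothing.
It also fails if it takes over 64 s, if anything falls off the work surface, if the arm or the gripper's body presses on something with over 40 N, if the wrist force passes 120 N, or if a joint passes its speed limit or range.

## Working session

There is one attempt and no reset: what is moved stays moved. The work goes in short steps, Python scripts to look and compute and a tool call to move; the robot and the scene stay as the last step left them, time stands still between calls to the robot, and variables do not carry over. Pictures are saved under pics/ and viewed, and the job is handed in when it is done.

Besides the shell and the picture viewer there is one more tool, called after "Request:" as name(argument=value, ...), one argument or row to a line, values as JSON. jog_arm: Moves the arm, as the interface text tells. Its arguments: {"type":"object","properties":{"plan":{"type":"array","items":{"type":"array","items":{"type":"array","items":{"type":"number"}}}},"jaw":{"type":"number"},"newtons":{"type":"number"}},"required":["plan"]}

```bash
ls; mkdir -p pics; cat > h.py <<'E'
import numpy as np,cv2
from bench import state, grab_frame, camera_params, workorder
def save(name,fn):
    p=camera_params(name); im,d=grab_frame(name)
    cv2.imwrite('pics/%s.png'%fn,cv2.cvtColor(im,cv2.COLOR_RGB2BGR))
    np.savez('pics/%s.npz'%fn,im=im,d=d,K=p['K'],k1=p['k1'],T=p['camera_from_world'])
    return im,d,p
def load(fn):
    z=np.load('pics/%s.npz'%fn); return z['im'],z['d'],dict(K=z['K'],k1=float(z['k1']),camera_from_world=z['T'])
def ray(p,uv):
    K=np.array(p['K']);uv=np.atleast_2d(np.array(uv,float))
    D=np.array([p['k1'],0,0,0,0]) 
    s=cv2.undistortPointsIter(uv.reshape(-1,1,2),K,D,None,None,(3,50,1e-10)).reshape(-1,2)
    T=np.array(p['camera_from_world']);R=T[:3,:3];c=-R.T@T[:3,3]
    d=np.c_[s,np.ones(len(s))]@R
    return c,d
def onz(p,uv,z):
    c,d=ray(p,uv); return c+d*((z-c[2])/d[:,2])[:,None]
def dep(p,uv,dm):
    c,d=ray(p,uv); uv=np.atleast_2d(uv).astype(int)
    return c+d*np.array([dm[v,u] for u,v in uv])[:,None]
def proj(p,X):
    T=np.array(p['camera_from_world']);X=np.atleast_2d(X)@T[:3,:3].T+T[:3,3]
    s=X[:,:2]/X[:,2:]; r2=(s**2).sum(1,keepdims=True); s=s*(1+p['k1']*r2)
    K=np.array(p['K']); return s@K[:2,:2].T+K[:2,2]
def tri(ps,uvs):
    A=np.zeros((3,3));b=np.zeros(3)
    for p,uv in zip(ps,uvs):
        c,d=ray(p,uv);d=d[0]/np.linalg.norm(d[0]);M=np.eye(3)-np.outer(d,d);A+=M;b+=M@c
    return np.linalg.solve(A,b)
E
python3 - <<'E'
from h import *
print(state())
for n in['scene','side','wrist']:
    im,d,p=save(n,n+'0'); print(n,p)
E
```

```text
pics
{'clock': 0.0, 'joints': array([ 1.10688709e+00,  3.59477757e-01,  1.51138901e+00,  2.83624099e-07,
        1.27253976e+00, -1.15121921e-01]), 'qvel': array([-9.56969746e-05, -3.78295448e-04,  1.90864346e-03,  1.22474322e-03,
       -2.10537872e-03, -2.03844371e-03]), 'joint_torque': array([-7.58352307e-04, -5.15368652e+01, -2.70725423e+01,  6.75342511e-02,
        3.46575910e-02, -3.21176344e-05]), 'tcp_pos': array([0.20476732, 0.56325166, 0.22184237]), 'tool_rot': array([-3.13979082e+00, -2.08624386e-04,  2.79280507e+00]), 'wrist_force': array([-0.6886096 , -0.44158858,  0.0953306 ]), 'ft_torque': array([-0.00890058,  0.01274996,  0.00902703]), 'grip_width': 0.08795807065493526}
scene {'K': array([[445.68772877,   0.        , 290.55079489],
       [  0.        , 445.68772877, 204.59416771],
       [  0.        ,   0.        ,   1.        ]]), 'k1': 0.02304677556664123, 'camera_from_world': array([[ 0.63790247, -0.77011328, -0.0024435 , -0.26656921],
       [-0.53769259, -0.44310711, -0.71731637,  0.42519219],
       [ 0.55133213,  0.45889174, -0.69674332,  0.989704  ],
       
[... 373 characters left out ...]
5e-03,  5.62849830e-01, -8.26557487e-01,
        -8.96306190e-04],
       [ 3.93093054e-03, -8.26548558e-01, -5.62851694e-01,
         1.24495449e+00],
       [ 0.00000000e+00,  0.00000000e+00,  0.00000000e+00,
         1.00000000e+00]])}
wrist {'K': array([[347.16875939,   0.        , 275.6537069 ],
       [  0.        , 347.16875939, 208.85971355],
       [  0.        ,   0.        ,   1.        ]]), 'k1': -0.06298093903362532, 'camera_from_world': array([[ 0.34150489,  0.93987916, -0.00125177, -0.59972309],
       [ 0.90138052, -0.32713856,  0.2837138 , -0.03355615],
       [ 0.26624719, -0.09801797, -0.95890819,  0.39055615],
       [ 0.        ,  0.        ,  0.        ,  1.        ]])}
```

View pics/scene0.png

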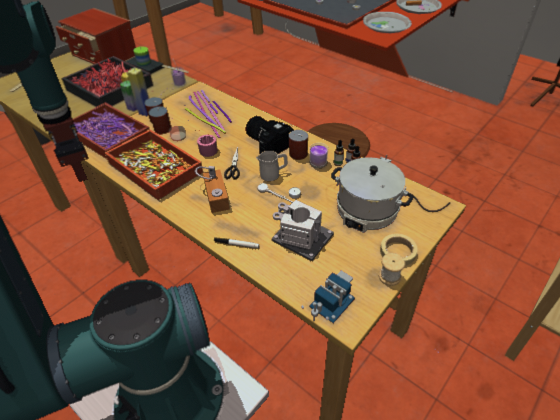

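View pics/side0.png

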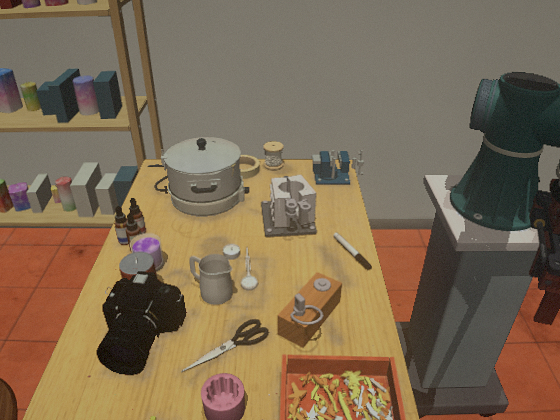

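View pics/wrist0.png

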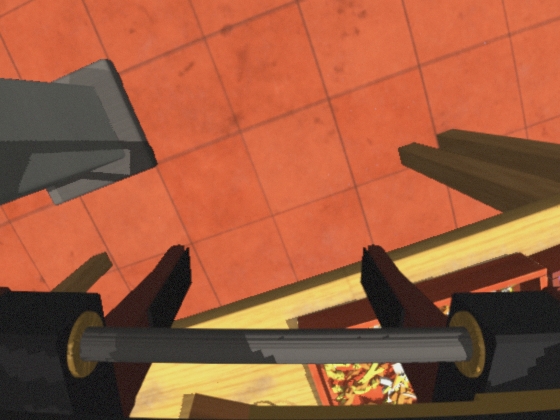

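Scene: mould at (300,228), pin block at (216,190) with linchpin at its far-left end (208,175). Side: the linchpin stands at (300,308), wick disc at (322,285), mould at (290,205). Zooming for detail.

```bash
python3 - <<'E'
import cv2,numpy as np
from h import *
a=cv2.imread('pics/scene0.png');b=cv2.imread('pics/side0.png')
cv2.imwrite('pics/z1.png',np.hstack([cv2.resize(a[190:265,265:340],(400,400),interpolation=2),cv2.resize(a[150:225,180:255],(400,400),interpolation=2)]))
cv2.imwrite('pics/z2.png',np.hstack([cv2.resize(b[170:245,255:330],(400,400),interpolation=2),cv2.resize(b[270:345,275:350],(400,400),interpolation=2)]))
for fn in['scene0','side0']:
    im,d,p=load(fn)
    for uv in ([(300,228),(208,172),(218,192),(215,205),(299,235)] if fn=='scene0' else [(290,205),(300,300),(322,284),(285,190)]):
        print(fn,uv,dep(p,uv,d).round(3))
E
```

```text
scene0 (300, 228) [[0.51  0.043 0.094]]
scene0 (208, 172) [[0.548 0.461 0.047]]
scene0 (218, 192) [[0.495 0.357 0.055]]
scene0 (215, 205) [[0.468 0.346 0.026]]
scene0 (299, 235) [[0.51  0.045 0.064]]
side0 (290, 205) [[0.551 0.132 0.089]]
side0 (300, 300) [[0.539 0.437 0.092]]
side0 (322, 284) [[0.493 0.364 0.062]]
side0 (285, 190) [[0.561 0.049 0.077]]
```

View pics/z1.png

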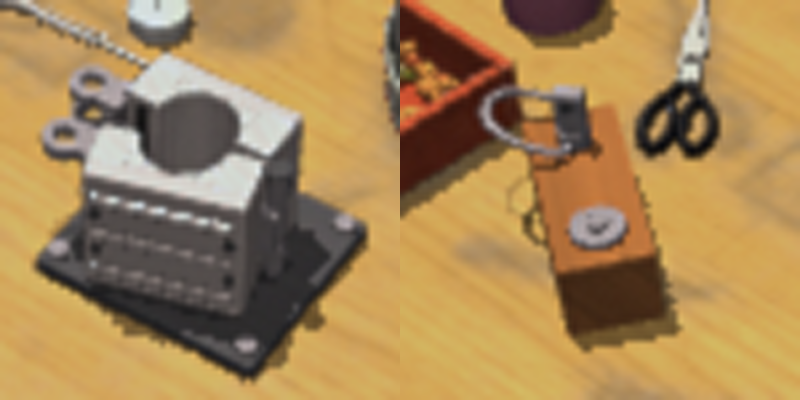

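View pics/z2.png

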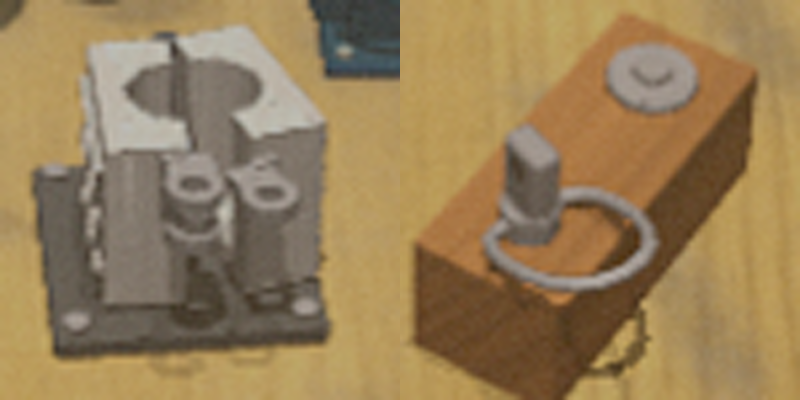

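```bash
cat >> h.py <<'E'
from scipy.spatial.transform import Rotation as Ro
def rpy(a): return Ro.from_euler('xyz',a)
def down(yaw): # tool z down; tool y axis at world angle yaw+pi/2 mirrored
    return rpy([np.pi,0,yaw])
def plan(tp,tR,step=0.045,ang=0.17,s=None,p0=None,R0=None,nmin=1):
    if s is None: s=state()
    p=np.array(s['tcp_pos'] if p0 is None else p0);R=rpy(s['tool_rot']) if R0 is None else R0
    tp=np.array(tp)
    rv=(R.inv()*tR).as_rotvec();n=max(nmin,int(np.ceil(np.linalg.norm(tp-p)/step)),int(np.ceil(np.linalg.norm(rv)/ang)))
    rows=[]
    for i in range(n):
        k=n-i
        dp=R.inv().apply((tp-p)/k); dr=(R.inv()*tR).as_rotvec()/k
        r=np.r_[dp.round(4 if n<3 else 3),dr.round(3)]
        if i==n-1:r[:3]=dp.round(4)
        rows.append((r+0.0).tolist()); p=p+R.apply(r[:3]);R=R*Ro.from_rotvec(r[3:])
    print(n,str([rows]).replace(' ',''));print('end',p.round(4),R.as_euler('xyz').round(3))
    return p,R
E
python3 - <<'E'
from h import *
s=state();R=rpy(s['tool_rot']).as_matrix()
im,d,p=load('wrist0');T=p['camera_from_world']
Rc=T[:3,:3];c=-Rc.T@T[:3,3]
print('cam in tool',R.T@(c-s['tcp_pos']),'\naxes(cols x,y,z)\n',(R.T@Rc.T).round(3), R.round(3))
im,d,p=load('side0');im2,d2,p2=load('scene0')
# tab top approx side zoom (535,140)-> ; scale 5.333
f=lambda x,y,ox,oy:(ox+x/5.333,oy+y/5.333)
A=[f(535-400,148,275,270),f(672-400-20,75,275,270),f(645-400,240,275,270)]
B=[f(573-400,95,180,150),f(600-400,225,180,150)]
print('tab top',tri([p,p2],[A[0],B[0]]))
print('wick',tri([p,p2],[A[1],B[1]]))
# lugs: side zoom: leaf lug (268,190), fixed upper (195,182)
print('R lug side',onz(p,f(268,190,255,170),.085),'scene',onz(p2,f(65,135,265,190),.085))
print('U lug side',onz(p,f(193,183,255,170),.095),'scene',onz(p2,f(93,82,265,190),.095))
E
```

```text
cam in tool [ 0.07878914  0.00046037 -0.16126941] 
axes(cols x,y,z)
 [[ 0.    -0.959 -0.284]
 [ 1.     0.     0.   ]
 [-0.    -0.284  0.959]] [[-0.94   0.342 -0.001]
 [ 0.342  0.94  -0.001]
 [ 0.    -0.001 -1.   ]]
tab top [0.53941493 0.42561724 0.08757027]
wick [0.49239857 0.35763231 0.05575484]
R lug side [[0.51510149 0.12938728 0.085     ]] scene [[0.51411603 0.12900492 0.085     ]]
U lug side [[0.54803197 0.13882277 0.095     ]] scene [[0.54691758 0.13701978 0.095     ]]
```

```bash
python3 - <<'E'
from h import *
plan([.525,.44,.19],down(2.36))
E
```

```text
8 [[[-0.043,-0.001,0.004,0.0,0.0,0.054],[-0.043,0.002,0.004,0.0,0.0,0.054],[-0.043,0.004,0.004,0.0,0.0,0.054],[-0.042,0.006,0.004,0.0,0.0,0.054],[-0.042,0.008,0.004,0.0,0.0,0.054],[-0.042,0.011,0.004,0.0,0.0,0.054],[-0.041,0.013,0.004,-0.001,0.0,0.054],[-0.0397,0.0145,0.004,0.0,0.0,0.055]]]
end [0.525 0.44  0.19 ] [-3.141  0.     2.36 ]
```

Request:
jog_arm(
  plan=[
    [[-0.043, -0.001, 0.004, 0, 0, 0.054], [-0.043, 0.002, 0.004, 0, 0, 0.054], [-0.043, 0.004, 0.004, 0, 0, 0.054], [-0.042, 0.006, 0.004, 0, 0, 0.054], [-0.042, 0.008, 0.004, 0, 0, 0.054], [-0.042, 0.011, 0.004, 0, 0, 0.054], [-0.041, 0.013, 0.004, -0.001, 0, 0.054], [-0.04, 0.0145, 0.004, 0, 0, 0.055], [0, 0, 0, 0, 0, 0], [0, 0, 0, 0, 0, 0]],
  ],
)

```text
clock: 1.4
tcp_pos: [0.5247, 0.4401, 0.1901]
tool_rot: [-3.141, -0.001, 2.36]
wrist_force: [0.4, -0.2, 0.5]
grip_width: 0.0876
```

```bash
python3 - <<'E'
from h import *
s=state();print(s['tcp_pos'],s['tool_rot'],abs(s['qvel']).max())
im,d,p=save('wrist','w1')
print(proj(p,[[.539,.426,.0876]]))
cv2.imwrite('pics/w1b.png',cv2.resize(cv2.imread('pics/w1.png'),(800,600)))
E
```

```text
[0.52470136 0.44014714 0.19012694] [-3.14117391e+00 -8.63704486e-04  2.35977883e+00] 0.01784494169077289
[[275.37101841 233.71385919]]
```

View pics/w1b.png

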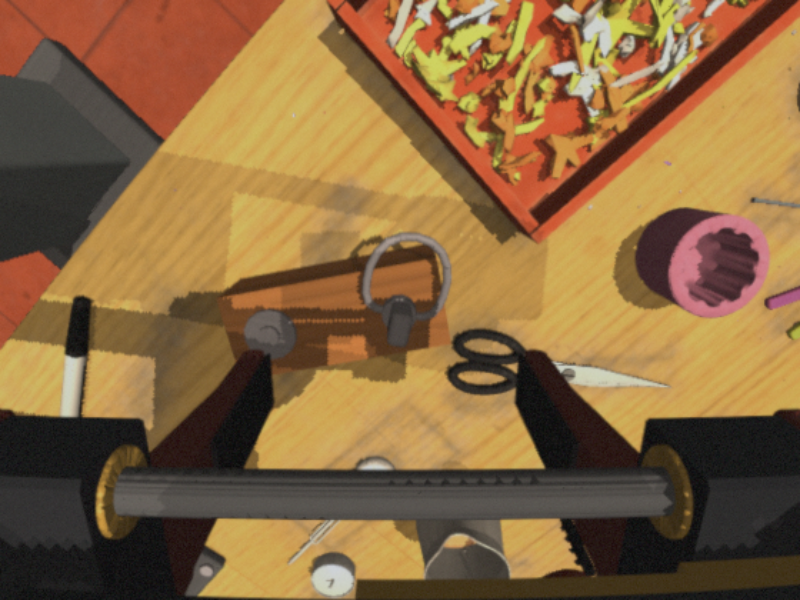

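Shows linchpin tab at (398,325)/800-scale with ring bow at (407,238), wick disc (269,334). Second view from a shifted place.

Request:
jog_arm(
  plan=[
    [[0.015, 0.03, 0.005, 0, 0, 0], [0.015, 0.03, 0.005, 0, 0, 0], [0, 0, 0, 0, 0, 0], [0, 0, 0, 0, 0, 0]],
  ],
)

```text
clock: 1.95
tcp_pos: [0.5451, 0.5039, 0.1807]
tool_rot: [-3.141, 0.0, 2.361]
wrist_force: [-0.6, 0.7, -0.0]
grip_width: 0.0881
```

```bash
python3 - <<'E'
from h import *
im,d,p=save('wrist','w2')
uv=proj(p,[[.539,.426,.0876]])[0].astype(int);print(uv)
a=cv2.imread('pics/w1.png')[150:270,210:330];b=cv2.imread('pics/w2.png');x0,y0=uv[0]-60,uv[1]-70
print('w2 crop',x0,y0);b=b[y0:y0+120,x0:x0+120]
cv2.imwrite('pics/z3.png',np.hstack([cv2.resize(a,(400,400),interpolation=2),cv2.resize(b,(400,400),interpolation=2)]))
E
```

```text
[201 272]
w2 crop 141 202
```

View pics/z3.png

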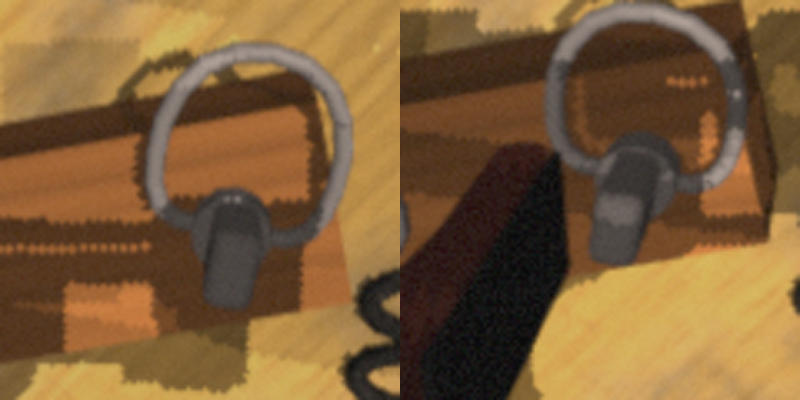

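```bash
python3 - <<'E'
from h import *
for fn,c in(('w1',(210,150)),('w2',(141,202))):
    im,d,p=load(fn)
    U,V=np.meshgrid(np.arange(c[0],c[0]+120),np.arange(c[1],c[1]+120));uv=np.c_[U.ravel(),V.ravel()]
    X=dep(p,uv,d); 
    near=np.hypot(X[:,0]-.539,X[:,1]-.426)<.085
    m=near&(X[:,2]>.0855)&(X[:,2]<.1)&(np.hypot(X[:,0]-.539,X[:,1]-.426)<.03)
    T=X[m];print(fn,'tabtop',m.sum(),T.mean(0),np.median(T[:,2]),T[:,2].max())
    r=cv2.minAreaRect((T[:,:2]*1000).astype(np.float32));print(r)
    m=near&(np.abs(X[:,2]-.0525)<.002); print('block z',np.median(X[near&(X[:,2]>.045)&(X[:,2]<.058)][:,2]))
    m=near&(X[:,2]>.058)&(X[:,2]<.083)&(np.hypot(X[:,0]-.539,X[:,1]-.426)>.02)
    Rg=X[m];print('ring',m.sum(),Rg.mean(0),np.percentile(Rg[:,2],[5,50,95]))
    # plane/axis: highest ring points
    q=Rg[Rg[:,2]>np.percentile(Rg[:,2],85)];print('bow',q.mean(0), 'dir',np.degrees(np.arctan2(*(q.mean(0)-T.mean(0))[[1,0]])))
# manual
im,d,p=load('w1');im2,d2,p2=load('w2')
g=lambda x,y:(210+x/3.333,150+y/3.333); h=lambda x,y:(141+(x-400)/3.333,202+y/3.333)
print('bow tri',tri([p,p2],[g(250,52),h(645,15)]))
print('hL',tri([p,p2],[g(180,215),h(585,165)]),'hR',tri([p,p2],[g(290,240),h(700,185)]))
E
```

```text
w1 tabtop 351 [0.53797045 0.43132628 0.09039192] 0.09069535427171027 0.0926472473566548
((538.5422973632812, 430.6412048339844), (12.213814735412598, 20.2175235748291), 33.86384582519531)
block z 0.05116896408747537
ring 838 [0.52062954 0.45812134 0.07063975] [0.06151653 0.0718132  0.07717289]
bow [0.5105656  0.47215659 0.0770801 ] dir 123.8690675643966
w2 tabtop 335 [0.53846813 0.43208717 0.09026801] 0.0906676473275122 0.0928537658742834
((538.9923706054688, 430.95489501953125), (11.642023086547852, 19.803714752197266), 35.199424743652344)
block z 0.051182846340945526
ring 773 [0.52079738 0.45926051 0.07084302] [0.0614073  0.07220771 0.07723658]
bow [0.51081069 0.47248387 0.07708848] dir 124.39733344670077
bow tri [0.50890758 0.46795768 0.06610342]
hL [0.52660288 0.42454414 0.0615944 ] hR [0.55364616 0.43902269 0.0546834 ]
```

Tab top from depth in both wrist views agrees: centre (0.5388,0.4308), ring direction 124°. Now the mould.

```bash
python3 - <<'E'
from h import *
plan([.525,.14,.2],down(1.57),step=.05)
E
```

```text
8 [[[-0.03,-0.034,-0.002,0.0,0.0,0.099],[-0.033,-0.031,-0.002,0.0,0.0,0.099],[-0.036,-0.027,-0.003,0.0,0.0,0.099],[-0.039,-0.024,-0.002,0.0,0.0,0.099],[-0.041,-0.02,-0.003,0.0,0.0,0.099],[-0.043,-0.016,-0.002,0.0,0.0,0.099],[-0.044,-0.011,-0.003,0.0,0.0,0.098],[-0.0454,-0.0065,-0.0021,0.0,0.0,0.099]]]
end [0.525 0.14  0.2  ] [3.142 0.    1.57 ]
```

Request:
jog_arm(
  plan=[
    [[-0.03, -0.034, -0.002, 0, 0, 0.099], [-0.033, -0.031, -0.002, 0, 0, 0.099], [-0.036, -0.027, -0.003, 0, 0, 0.099], [-0.039, -0.024, -0.002, 0, 0, 0.099], [-0.041, -0.02, -0.003, 0, 0, 0.099], [-0.043, -0.016, -0.002, 0, 0, 0.099], [-0.044, -0.011, -0.003, 0, 0, 0.098], [-0.045, -0.0065, -0.002, 0, 0, 0.099], [0, 0, 0, 0, 0, 0], [0, 0, 0, 0, 0, 0]],
  ],
)

```text
clock: 3.25
tcp_pos: [0.5254, 0.1409, 0.1999]
tool_rot: [3.14, -0.001, 1.569]
wrist_force: [0.9, 0.1, 0.4]
grip_width: 0.0879
```

```bash
python3 - <<'E'
from h import *
s=state();print(s['tcp_pos'],s['tool_rot'])
im,d,p=save('wrist','w3')
cv2.imwrite('pics/w3b.png',cv2.resize(cv2.imread('pics/w3.png'),(800,600)))
E
```

```text
[0.52544077 0.14091988 0.19986813] [ 3.14047361e+00 -1.27631613e-03  1.56872531e+00]
```

View pics/w3b.png

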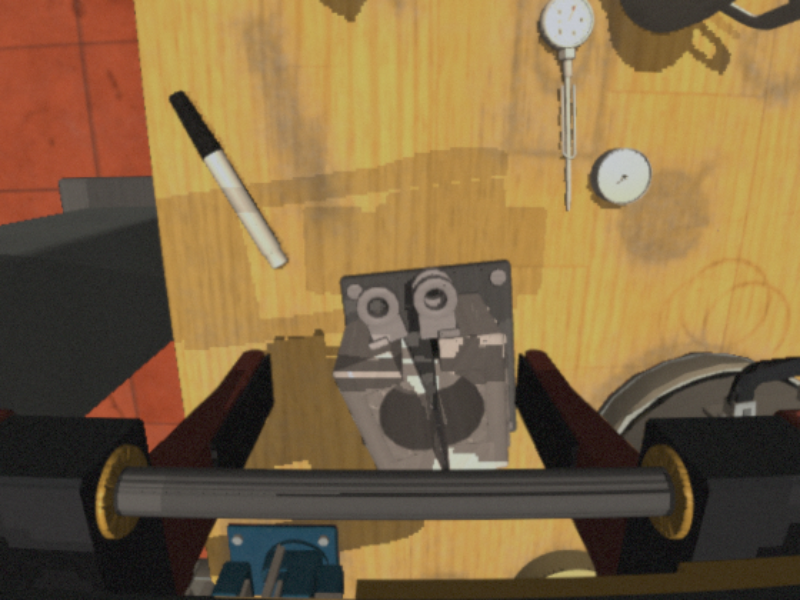

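```bash
python3 - <<'E'
from h import *
im,d,p=load('w3')
k=.7
b=cv2.imread('pics/w3.png')[175:330,225:370]
cv2.imwrite('pics/z4.png',cv2.resize(b,None,fx=3.8,fy=3.8,interpolation=2))
V,U=np.mgrid[170:340,220:375];uv=np.c_[U.ravel(),V.ravel()];X=dep(p,uv,d)
for nm,zc,c in(('fixed',.095,(.547,.138)),('tongue',.085,(.515,.129))):
    m=(abs(X[:,2]-zc)<.004)&(np.hypot(X[:,0]-c[0],X[:,1]-c[1])<.02)
    print(nm,m.sum(),np.median(X[m][:,2]),X[m].mean(0))
# base top points
m=(abs(X[:,2]-.012)<.0035)
P=X[m][:,:2]*1000;r=cv2.minAreaRect(P.astype(np.float32));print('base',m.sum(),r)
# halves tops
m=(abs(X[:,2]-.100)<.003);P=X[m]
print(np.median(P[:,2]),m.sum())
msk=np.zeros(d.shape,np.uint8);msk[uv[m][:,1],uv[m][:,0]]=255
cv2.imwrite('pics/m4.png',cv2.resize(msk[170:340,220:375],None,fx=3.5,fy=3.5,interpolation=0))
# corners of base by ray on z=.012
print(onz(p,[(341*k,276*k),(510*k,261*k),(514*k,428*k)],.012))
E
```

```text
fixed 920 0.09403286101046662 [0.54862161 0.1351494  0.09403671]
tongue 885 0.08403192261122083 [0.51730683 0.12700875 0.08413017]
base 3349 ((554.3511962890625, 68.01509857177734), (126.0702133178711, 142.22264099121094), 5.876029968261719)
0.09909492092611766 5496
[[0.48683549 0.13361692 0.012     ]
 [0.60894764 0.14455215 0.012     ]
 [0.62139684 0.00793947 0.012     ]]
```

View pics/z4.png

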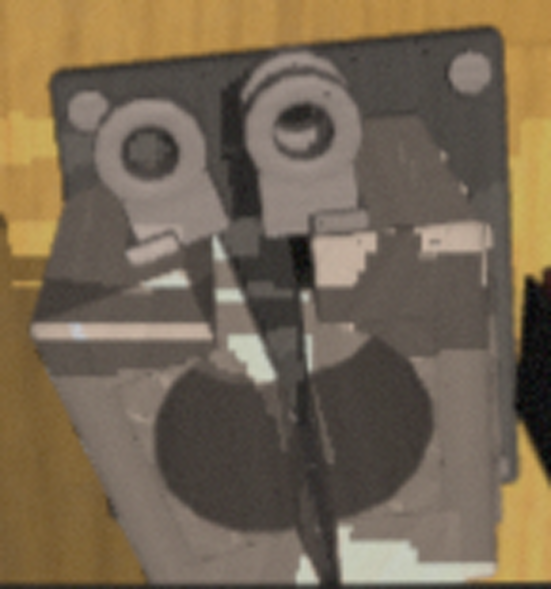

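View pics/m4.png

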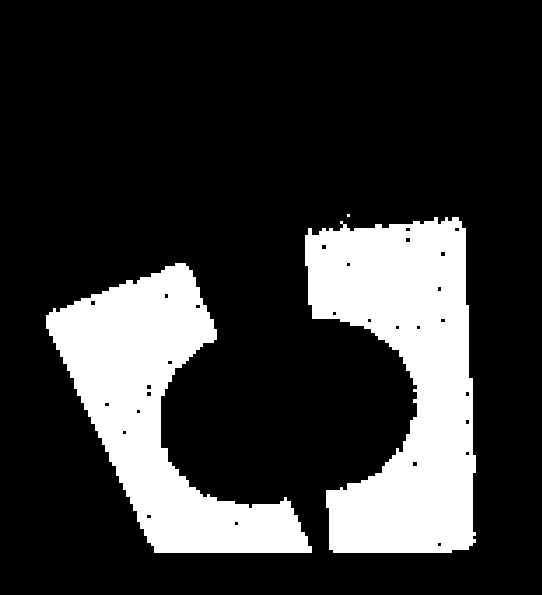

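```bash
cat > lug.py <<'E'
from h import *
from scipy.optimize import least_squares
def holes(fn,z,c,box=16,dz=.0035):
    im,d,p=load(fn)
    u,v=proj(p,[[c[0],c[1],z]])[0].astype(int)
    V,U=np.mgrid[v-45:v+45,u-45:u+45];V=V.clip(0,419);U=U.clip(0,559)
    uv=np.c_[U.ravel(),V.ravel()];X=dep(p,uv,d)
    m=((abs(X[:,2]-z)<dz)&(np.hypot(X[:,0]-c[0],X[:,1]-c[1])<.03)).reshape(U.shape).astype(np.uint8)
    cs,h=cv2.findContours(m,cv2.RETR_CCOMP,cv2.CHAIN_APPROX_NONE)
    best=None
    for i,q in enumerate(cs):
        if h[0][i][3]>=0 and len(q)>10:
            W=onz(p,q.reshape(-1,2)+[u-45,v-45],z)[:,:2]
            (x,y),r=cv2.minEnclosingCircle((W*1000).astype(np.float32))
            f=least_squares(lambda t:np.hypot(*(W-t[:2]).T)-t[2],[x/1e3,y/1e3,.006])
            print(fn,'hole',f.x.round(4),len(q),abs(f.fun).max().round(4))
            best=f.x
    return best
E
python3 - <<'E'
from lug import *
a=holes('w3',.094,(.547,.136));b=holes('w3',.084,(.516,.129))
im,d,p=load('w3')
V,U=np.mgrid[170:340,220:400];uv=np.c_[U.ravel(),V.ravel()];X=dep(p,uv,d)
m=abs(X[:,2]-.0991)<.003;P=X[m][:,:2]
# fixed half: in rough mould frame; bins
th=np.radians(5.5);ey=np.array([np.cos(th),np.sin(th)]);ex=np.array([ey[1],-ey[0]])
H=a[:2]-(-.067*ex+.0013*ey);print('mould origin est',H)
q=np.c_[(P-H)@ex,(P-H)@ey]
fx=q[(q[:,1]>-.003)];xs=[];lo=[];hi=[]
for x in np.arange(-.043,.03,.002):
    s=fx[abs(fx[:,0]-x)<.001][:,1]
    if len(s)>5: xs.append(x);lo.append(s.min());hi.append(s.max())
xs=np.array(xs);lo=np.array(lo);hi=np.array(hi)
print(np.c_[xs,lo,hi].round(4)[::3])
g=abs(hi-np.median(hi))<.003
print('outer slope',np.polyfit(xs[g],hi[g],1),'end x',fx[:,0].min())
P2=(X[(abs(X[:,2]-.012)<.0035)][:,:2]-H);qb=np.c_[P2@ex,P2@ey];print('base',qb.min(0),qb.max(0))
# -x edge slope
e=[(y,qb[abs(qb[:,1]-y)<.001][:,0].min()) for y in np.arange(-.055,.056,.004)];e=np.array(e);print('edge slope',np.polyfit(e[:,0],e[:,1],1))
# leaf outer face line
L=q[q[:,1]<-.005]
lx=[];
for x in np.arange(-.035,.03,.004):
    s=L[abs(L[:,0]-x)<.001][:,1]
    if len(s)>4: lx.append((x,s.min(),s.max()))
lx=np.array(lx);print(lx.round(4))
E
```

```text
w3 hole [0.5479 0.1412 0.0063] 44 0.0007
w3 hole [0.5154 0.1334 0.0063] 41 0.0008
mould origin est [0.55302735 0.07433881]
[[-0.043   0.0014  0.0375]
 [-0.037   0.0011  0.0381]
 [-0.031   0.0014  0.0378]
 [-0.025   0.0013  0.0387]
 [-0.019   0.0148  0.0383]
 [-0.013   0.0203  0.0379]
 [-0.007   0.0234  0.038 ]
 [-0.001   0.025   0.0386]
 [ 0.005   0.0245  0.0382]
 [ 0.011   0.0224  0.0381]
 [ 0.017   0.0179  0.0378]
 [ 0.023   0.0074  0.0388]
 [ 0.029   0.0024  0.0378]]
outer slope [0.00456438 0.03821621] end x -0.048408680565642716
base [-0.06506026 -0.06272213] [0.0771448  0.06393349]
edge slope [ 0.00491557 -0.06236723]
[[-0.035  -0.0476 -0.0253]
 [-0.031  -0.0601 -0.0241]
 [-0.027  -0.0613 -0.0228]
 [-0.023  -0.0599 -0.0215]
 [-0.019  -0.0588 -0.0227]
 [-0.015  -0.0567 -0.0289]
 [-0.011  -0.0565 -0.0335]
 [-0.007  -0.0555 -0.0356]
 [-0.003  -0.0542 -0.0369]
 [ 0.001  -0.0529 -0.0374]
 [ 0.005  -0.0514 -0.0379]
 [ 0.009  -0.0504 -0.0366]
 [ 0.013  -0.0501 -0.0354]
 [ 0.017  -0.0486 -0.0323]
 [ 0.021  -0.0473 -0.03  ]
 [ 0.025  -0.0462 -0.0085]
 [ 0.029  -0.0458 -0.0071]]
```

Mould: upper lug hole at (0.5479,0.1412,0.094), base edge angle ≈5.5°, leaf open ≈0.27 rad (tongue hole (0.5154,0.1334)). Close the fingers and go beside the leaf.

```bash
cat >> h.py <<'E'
th=np.radians(5.5);EY=np.array([np.cos(th),np.sin(th)]);EX=np.array([EY[1],-EY[0]])
HOLE=np.array([.5479,.1412]);H=HOLE-(-.067*EX+.0013*EY)
def m2w(x,y,z): return np.r_[H+x*EX+y*EY,z]
def w2m(P): P=np.asarray(P);return np.r_[(P[:2]-H)@EX,(P[:2]-H)@EY,P[2]]
YA=np.pi/2+th
E
python3 - <<'E'
from h import *
p,R=plan(m2w(-.034,-.095,.12),down(YA),step=.05)
plan(m2w(-.034,-.095,.05),down(YA),step=.04,p0=p,R0=R)
im,d,pp=load('w3');print('marker',onz(pp,[(280*.7,262*.7),(180*.7,98*.7)],.01))
E
```

```text
3 [[[-0.014,-0.023,0.027,0.0,0.0,-0.032],[-0.013,-0.024,0.026,0.001,-0.001,-0.033],[-0.0131,-0.0247,0.0266,0.0,0.0,-0.032]]]
end [0.4552 0.0992 0.12  ] [ 3.141 -0.     1.667]
2 [[[0.0,0.0,0.035,0.0,0.0,0.0],[-0.0001,0.0,0.035,0.0,0.0,0.0]]]
end [0.4552 0.0991 0.05  ] [ 3.141 -0.     1.667]
marker [[0.44260074 0.14370793 0.01      ]
 [0.38133793 0.25703287 0.01      ]]
```

Request:
jog_arm(
  plan=[
    [[-0.014, -0.023, 0.027, 0, 0, -0.032], [-0.013, -0.024, 0.026, 0.001, -0.001, -0.033], [-0.013, -0.0247, 0.0266, 0, 0, -0.032], [0, 0, 0, 0, 0, 0], [0, 0, 0, 0, 0, 0], [0, 0, 0.035, 0, 0, 0], [0, 0, 0.035, 0, 0, 0], [0, 0, 0, 0, 0, 0]],
  ],
  jaw=0,
  newtons=10,
)

```text
clock: 4.3
tcp_pos: [0.4557, 0.0993, 0.0491]
tool_rot: [-3.14, 0.0, 1.666]
wrist_force: [-0.5, -0.2, 0.7]
grip_width: 0.0113
```

Request:
jog_arm(
  plan=[
    [[0, 0.006, 0, 0, 0, 0], [0, 0.006, 0, 0, 0, 0], [0, 0.006, 0, 0, 0, 0], [0, 0.006, 0, 0, 0, 0], [0, 0.004, 0, 0, 0, 0]],
  ],
)

```text
clock: 4.92
tcp_pos: [0.4799, 0.1029, 0.05]
tool_rot: [-3.135, -0.003, 1.664]
wrist_force: [-12.0, 12.1, 13.5]
grip_width: 0.0003
```

```bash
python3 - <<'E'
from h import *
s=state();print(s['wrist_force'],s['ft_torque'],w2m(s['tcp_pos']),s['qvel'].round(3))
save('side','s5');save('scene','c5');im,d,p=save('wrist','w5')
s=state();print(s['wrist_force'],s['ft_torque'],w2m(s['tcp_pos']))
a=cv2.imread('pics/c5.png')[180:270,250:350];b=cv2.imread('pics/s5.png')[150:250,240:350]
cv2.imwrite('pics/z5.png',np.hstack([cv2.resize(a,(400,360)),cv2.resize(b,(396,360))]))
E
```

```text
[-12.0075946   12.08146937  13.47611318] [1.66244921 1.58578241 0.07469086] [-0.03536416 -0.07006768  0.05001785] [ 0.009  0.028 -0.054  0.017  0.055  0.   ]
[-9.48787876  9.90999766  9.20399107] [1.34171735 1.14087329 0.07115264] [-0.03555084 -0.06986712  0.050028  ]
```

View pics/z5.png

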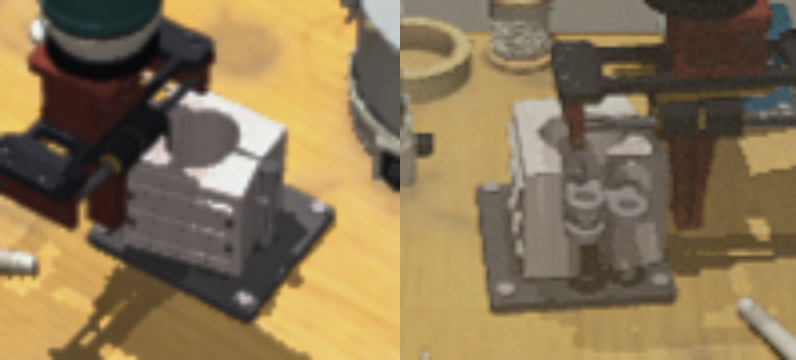

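View pics/w5.png

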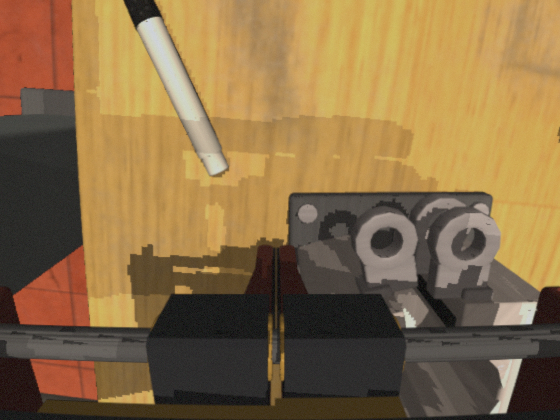

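```bash
python3 - <<'E'
from lug import *
im,d,p=load('w5')
a=onz(p,[(467,240)],.094)[0];b=onz(p,[(387,238)],.084)[0];print(w2m(a),w2m(b))
holes('w5',.094,a);holes('w5',.084,b)
# depth of gripper things in image; leaf points near finger
V,U=np.mgrid[230:420:1,240:560:1];uv=np.c_[U.ravel(),V.ravel()];X=dep(p,uv,d)
q=np.c_[(X[:,:2]-H)@EX,(X[:,:2]-H)@EY,X[:,2]]
m=abs(q[:,2]-.099)<.003; L=q[m&(q[:,1]<-.005)]
for x in np.arange(-.045,.03,.005):
    s=L[abs(L[:,0]-x)<.001][:,1]
    if len(s)>4: print(x.round(3),s.min().round(4),s.max().round(4))
cv2.imwrite('pics/z6.png',cv2.resize(cv2.imread('pics/s5.png')[120:260,230:400],(800,659))[:600])
E
```

```text
[-0.06753311  0.00068877  0.094     ] [-0.06459763 -0.02603     0.084     ]
w5 hole [0.5467 0.141  0.0056] 91 0.0009
w5 hole [0.5201 0.1353 0.0058] 87 0.0007
-0.045 -0.0717 -0.0683
-0.04 -0.0263 -0.0219
-0.035 -0.0232 -0.0204
```

View pics/z6.png

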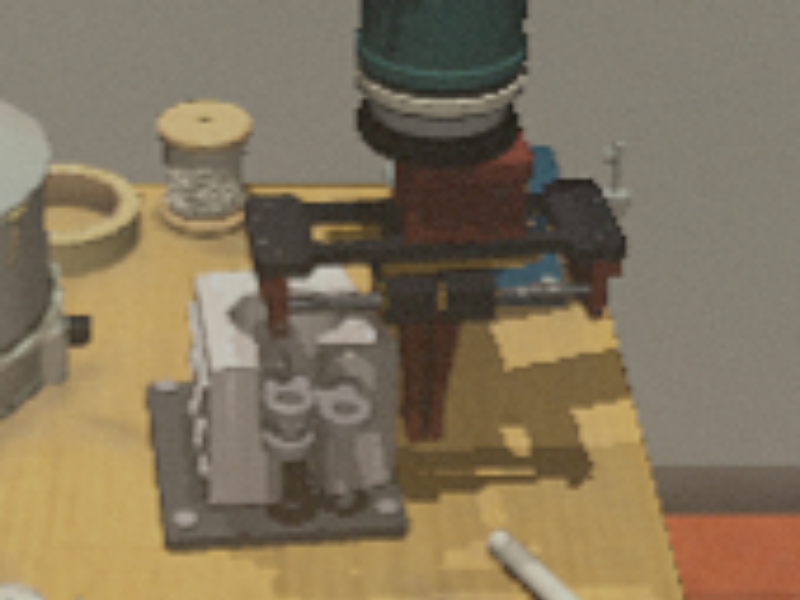

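```bash
python3 - <<'E'
from h import *
im,d,p=load('s5')
for z in [(275,300),(280,325),(283,335),(440,300),(598,300),(425,400),(415,430),(435,430),(455,340),(410,340),(455,325),(330,400)]:
    uv=(int(230+z[0]/4.706),int(120+z[1]/4.706)); print(z,w2m(dep(p,uv,d)[0]).round(4))
s=state();print(w2m(s['tcp_pos']))
E
```

```text
(275, 300) [-0.0653  0.0094  0.153 ]
(280, 325) [-0.065   0.0069  0.1369]
(283, 335) [-0.066   0.0047  0.1322]
(440, 300) [-0.0671 -0.069   0.1497]
(598, 300) [-0.0695 -0.1461  0.1468]
(425, 400) [-0.0484 -0.069   0.0805]
(415, 430) [-0.0473 -0.0654  0.0599]
(435, 430) [-0.0486 -0.0748  0.0603]
(455, 340) [-0.0455 -0.0819  0.1113]
(410, 340) [-0.0455 -0.0608  0.1126]
(455, 325) [-0.045  -0.0816  0.1192]
(330, 400) [-0.0519 -0.0211  0.0859]
[-0.03555084 -0.06986712  0.050028  ]
```

Request:
jog_arm(
  plan=[
    [[0, 0, 0, 0, 0, 0], [0, 0, 0, 0, 0, 0]],
  ],
)

```text
clock: 5.32
tcp_pos: [0.4801, 0.1031, 0.05]
tool_rot: [-3.136, -0.003, 1.665]
wrist_force: [-8.5, 9.4, 10.7]
grip_width: 0.0
```

```bash
python3 - <<'E'
from lug import *
s=state();print(s['wrist_force'],s['ft_torque'],w2m(s['tcp_pos']),s['tool_rot'])
save('wrist','w6')
holes('w6',.084,(.521,.135))
E
```

```text
[-8.47884298  9.42199156 10.71424709] [1.35597502 1.15827343 0.02340185] [-0.03556342 -0.0698633   0.05004401] [-3.13628971e+00 -2.68967130e-03  1.66474727e+00]
w6 hole [0.5201 0.1352 0.0058] 84 0.0005
```

The single-contact line of force passes through the hinge axis: the finger is wedged on the leaf's end corner, so it doesn't turn. I back off, move inward along the leaf and higher so that only the fingertips touch.

Request:
jog_arm(
  plan=[
    [[0, -0.006, 0, 0, 0, 0], [0, -0.006, 0, 0, 0, 0], [-0.006, 0, -0.012, 0, 0, 0], [-0.006, 0, -0.013, 0, 0, 0], [0, 0, 0, 0, 0, 0]],
  ],
)

```text
clock: 6.0
tcp_pos: [0.4741, 0.0876, 0.0763]
tool_rot: [3.138, 0.001, 1.665]
wrist_force: [0.3, -0.3, -0.4]
grip_width: 0.0005
```

```bash
python3 - <<'E'
from h import *
s=state();print(s['wrist_force'].round(2),w2m(s['tcp_pos']),s['tool_rot'].round(4))
E
```

```text
[ 0.26 -0.33 -0.42] [-0.0207109  -0.07726159  0.07633672] [3.1385e+00 7.0000e-04 1.6648e+00]
```

Request:
jog_arm(
  plan=[
    [[0, 0.004, 0, 0, 0, 0], [0, 0.004, 0, 0, 0, 0], [0, 0.004, 0, 0, 0, 0], [0, 0.004, 0, 0, 0, 0]],
  ],
)

```text
clock: 6.5
tcp_pos: [0.487, 0.0901, 0.0741]
tool_rot: [-3.138, -0.0, 1.666]
wrist_force: [-3.2, 2.3, 0.3]
grip_width: 0.0007
```

Request:
jog_arm(
  plan=[
    [[0, 0.003, 0, 0, 0, 0], [0, 0.003, 0, 0, 0, 0], [0, 0, 0, 0, 0, 0]],
  ],
)

```text
clock: 6.88
tcp_pos: [0.4956, 0.0901, 0.075]
tool_rot: [3.14, 0.001, 1.666]
wrist_force: [-1.4, 0.1, 0.5]
grip_width: 0.0006
```

```bash
python3 - <<'E'
from lug import *
s=state();print(s['wrist_force'].round(2),s['ft_torque'].round(3),w2m(s['tcp_pos']),s['tool_rot'].round(4))
save('wrist','w7')
b=holes('w7',.084,(.522,.136)); print(w2m([b[0],b[1],0]))
E
```

```text
[-1.43  0.05  0.53] [-0.086  0.044 -0.015] [-0.02115734 -0.0556601   0.07502357] [3.140e+00 9.000e-04 1.666e+00]Traceback (most recent call last):
  File "<stdin>", line 4, in <module>
TypeError: 'NoneType' object is not subscriptable
```

View pics/w7.png

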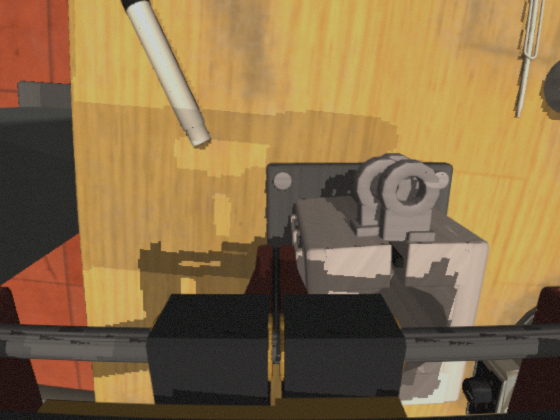

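Leaf now turning freely; the tongue (375,190) is going under the upper lug. Continue gently.

Request:
jog_arm(
  plan=[
    [[0, 0.003, 0, 0, 0, 0], [0, 0.002, 0, 0, 0, 0], [0, 0.001, 0, 0, 0, 0], [0, 0, 0, 0, 0, 0]],
  ],
)

```text
clock: 7.42
tcp_pos: [0.4992, 0.0909, 0.0747]
tool_rot: [-3.139, 0.0, 1.666]
wrist_force: [-5.5, 0.9, 4.0]
grip_width: 0.0007
```

Request:
jog_arm(
  plan=[
    [[0, 0.001, 0, 0, 0, 0], [0, 0.001, 0, 0, 0, 0], [0, 0, 0, 0, 0, 0]],
  ],
)

```text
clock: 7.8
tcp_pos: [0.4999, 0.0911, 0.0745]
tool_rot: [-3.137, 0.0, 1.666]
wrist_force: [-7.3, 1.2, 5.2]
grip_width: 0.0005
```

Request:
jog_arm(
  plan=[
    [[0, -0.006, 0, 0, 0, 0], [0, -0.012, 0, 0, 0, 0], [0, -0.01, -0.03, 0, 0, 0], [0.03, 0, -0.05, 0, 0, 0], [0.04, 0.02, -0.02, 0, 0, 0], [0, 0.02, 0, 0, 0, 0], [0, 0, 0, 0, 0, 0]],
  ],
  jaw=100,
)

```text
clock: 8.68
tcp_pos: [0.5095, 0.1624, 0.1754]
tool_rot: [3.138, 0.0, 1.666]
wrist_force: [-0.3, 0.0, 0.3]
grip_width: 0.0668
```

```bash
python3 - <<'E'
from lug import *
s=state();print(s['wrist_force'].round(2),w2m(s['tcp_pos']),s['tool_rot'].round(4))
save('wrist','w8')
b=holes('w8',.094,(.5475,.141)); print(w2m([b[0],b[1],0]))
a=cv2.imread('pics/w8.png');cv2.imwrite('pics/w8b.png',cv2.resize(a[100:340,180:500],(800,600)))
E
```

```text
[-0.34  0.01  0.28] [-0.09181989 -0.03489774  0.1754319 ] [3.1382e+00 2.0000e-04 1.6664e+00]
w8 hole [0.5477 0.1415 0.0062] 44 0.0005
[-0.06733218  0.00109596  0.        ]
```

View pics/w8b.png

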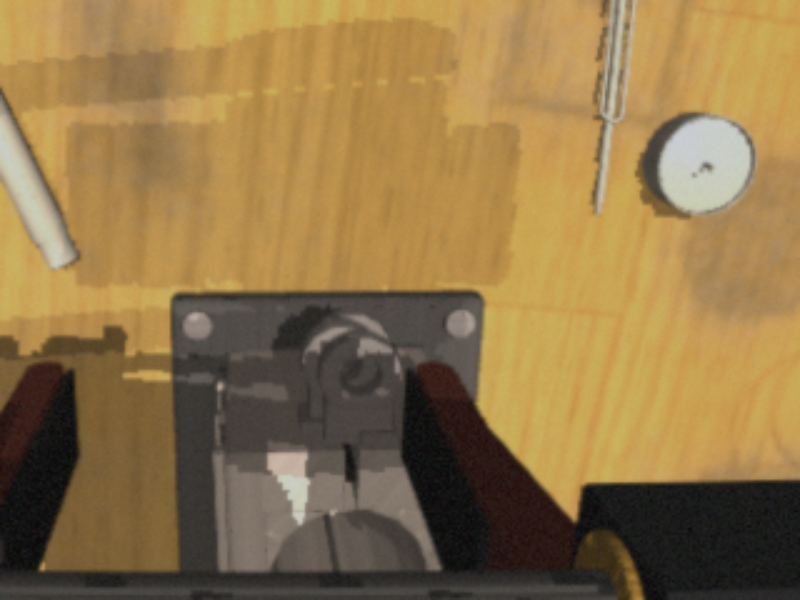

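Leaf is shut on its seal (tongue peeks ~4 mm to the left of the upper lug). Now fetch the pin.

```bash
python3 - <<'E'
from h import *
p,R=plan([.5388,.4308,.15],down(2.168),step=.055)
E
```

```text
5 [[[0.053,0.011,0.005,0.0,0.0,-0.1],[0.052,0.017,0.005,0.0,0.0,-0.101],[0.049,0.022,0.005,0.0,0.0,-0.1],[0.047,0.026,0.005,0.0,0.0,-0.101],[0.0448,0.031,0.0047,0.0,0.001,-0.1]]]
end [0.5388 0.4308 0.15  ] [ 3.141 -0.     2.168]
```

Request:
jog_arm(
  plan=[
    [[0.053, 0.011, 0.005, 0, 0, -0.1], [0.052, 0.017, 0.005, 0, 0, -0.101], [0.049, 0.022, 0.005, 0, 0, -0.1], [0.047, 0.026, 0.005, 0, 0, -0.101], [0.0448, 0.031, 0.0047, 0, 0.001, -0.1], [0, 0, 0, 0, 0, 0], [0, 0, 0, 0, 0, 0]],
  ],
  jaw=100,
)

```text
clock: 9.6
tcp_pos: [0.5376, 0.4293, 0.1491]
tool_rot: [-3.139, -0.0, 2.167]
wrist_force: [-0.5, -0.0, -0.7]
grip_width: 0.0882
```

```bash
cat > tab.py <<'E'
from h import *
def tab(fn,c,z0=.0855,z1=.1,r=.03):
    im,d,p=load(fn)
    V,U=np.mgrid[0:420,0:560];uv=np.c_[U.ravel(),V.ravel()];X=dep(p,uv,d)
    m=(X[:,2]>z0)&(X[:,2]<z1)&(np.hypot(X[:,0]-c[0],X[:,1]-c[1])<r)
    T=X[m];rr=cv2.minAreaRect((T[:,:2]*1000).astype(np.float32));print('tab',m.sum(),np.median(T[:,2]).round(4),np.round(rr[0],1),np.round(rr[1],1),round(rr[2],1))
E
python3 - <<'E'
from tab import *
s=state();print(s['tcp_pos'].round(4),s['tool_rot'].round(4))
save('wrist','w9');tab('w9',(.539,.431),r=.02)
plan([.5388,.4308,.067],down(2.168),step=.03)
E
```

```text
[0.5376 0.4293 0.1491] [-3.1386e+00 -3.0000e-04  2.1669e+00]
tab 492 0.0907 [538.5 431.2] [11.6 19.2] 34.6
3 [[[0.0,0.001,0.027,-0.001,0.0,-0.001],[0.001,0.0,0.028,-0.001,0.0,0.0],[0.0,0.0009,0.0275,0.0,0.0,-0.001]]]
end [0.5388 0.4308 0.067 ] [-3.141 -0.     2.168]
```

View pics/w9.png

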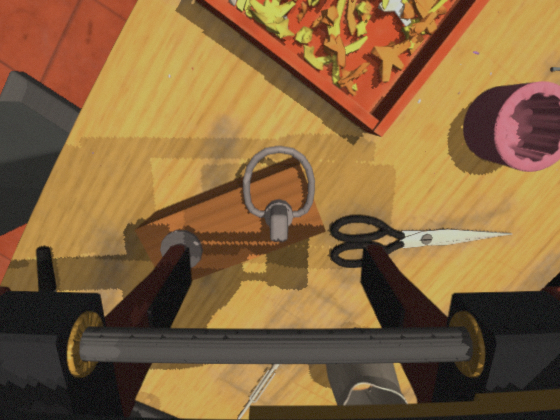

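The tab (279,220) sits centred between the jaws and aligned with them. Descend and grip.

Request:
jog_arm(
  plan=[
    [[0, 0.001, 0.027, -0.001, 0, -0.001], [0.001, 0, 0.028, -0.001, 0, 0], [0, 0.001, 0.026, 0, 0, 0], [0, 0, 0, 0, 0, 0], [0, 0, 0, 0, 0, 0]],
  ],
)

```text
clock: 10.28
tcp_pos: [0.5403, 0.4322, 0.0701]
tool_rot: [3.139, -0.001, 2.167]
wrist_force: [0.4, -0.1, 1.2]
grip_width: 0.0878
```

Request:
jog_arm(
  plan=[
    [[0, 0, 0, 0, 0, 0], [0, 0, 0, 0, 0, 0], [0, 0, 0, 0, 0, 0], [0, 0, 0, 0, 0, 0], [0, 0, 0, 0, 0, 0]],
  ],
  jaw=0,
  newtons=40,
)

```text
clock: 10.9
tcp_pos: [0.5396, 0.4329, 0.0689]
tool_rot: [3.14, -0.001, 2.169]
wrist_force: [-0.0, -0.8, 0.3]
grip_width: 0.041
```

Request:
jog_arm(
  plan=[
    [[0, 0, 0, 0, 0, 0], [0, 0, 0, 0, 0, 0], [0, 0, 0, 0, 0, 0]],
  ],
)

```text
clock: 11.28
tcp_pos: [0.5392, 0.4326, 0.0688]
tool_rot: [3.141, -0.001, 2.169]
wrist_force: [-5.0, -3.9, 0.6]
grip_width: 0.0119
```

```bash
python3 - <<'E'
from h import *
s=state();print(s['tcp_pos'].round(4),s['wrist_force'].round(2),s['grip_width'])
E
```

```text
[0.5392 0.4326 0.0688] [-5.04 -3.91  0.62] 0.01187330492199964
```

Request:
jog_arm(
  plan=[
    [[0, 0, -0.01, 0, 0, 0], [0, 0, -0.02, 0, 0, 0], [0, 0, -0.03, 0, 0, 0], [0, 0, -0.03, 0, 0, 0], [0, 0, -0.02, 0, 0, 0], [0, 0, 0, 0, 0, 0]],
  ],
)

```text
clock: 12.02
tcp_pos: [0.5412, 0.4338, 0.1826]
tool_rot: [3.134, -0.001, 2.169]
wrist_force: [0.2, 0.3, -1.7]
grip_width: 0.0117
```

```bash
python3 - <<'E'
from h import *
s=state();print(s['tcp_pos'].round(4),s['tool_rot'].round(4),s['wrist_force'].round(2),s['grip_width'])
t=m2w(-.067,.0013,.185);print(t)
plan(t,down(YA),step=.05)
E
```

```text
[0.5412 0.4338 0.1826] [ 3.1340e+00 -8.0000e-04  2.1688e+00] [ 0.17  0.29 -1.75] 0.01171602241235686
[0.5479 0.1412 0.185 ]
6 [[[-0.041,-0.027,-0.001,0.001,0.0,0.084],[-0.043,-0.023,-0.001,0.001,-0.001,0.084],[-0.045,-0.019,0.0,0.001,0.0,0.083],[-0.046,-0.016,0.0,0.001,-0.001,0.084],[-0.047,-0.011,-0.001,0.002,0.0,0.083],[-0.0484,-0.0077,-0.0003,0.001,-0.001,0.084]]]
end [0.5479 0.1412 0.185 ] [3.141 0.    1.667]
```

Request:
jog_arm(
  plan=[
    [[-0.041, -0.027, -0.001, 0.001, 0, 0.084], [-0.043, -0.023, -0.001, 0.001, 0, 0.084], [-0.045, -0.019, 0, 0.001, 0, 0.083], [-0.046, -0.016, 0, 0.001, 0, 0.084], [-0.047, -0.011, -0.001, 0.002, 0, 0.083], [-0.0484, -0.0077, 0, 0.001, 0, 0.084], [0, 0, 0, 0, 0, 0], [0, 0, 0, 0, 0, 0]],
  ],
)

```text
clock: 13.02
tcp_pos: [0.546, 0.1404, 0.1815]
tool_rot: [-3.135, -0.001, 1.667]
wrist_force: [1.1, 0.4, -1.5]
grip_width: 0.0116
```

```bash
python3 - <<'E'
from h import *
s=state();print(s['tcp_pos'].round(4),s['tool_rot'].round(4),s['wrist_force'].round(2))
save('wrist','w10');save('side','s10');save('scene','c10')
a=cv2.imread('pics/w10.png');cv2.imwrite('pics/w10b.png',cv2.resize(a[150:390,120:440],(800,600)))
x=cv2.imread('pics/c10.png')[150:250,250:350];y=cv2.imread('pics/s10.png')[130:230,240:340]
cv2.imwrite('pics/z10.png',np.hstack([cv2.resize(x,(400,400),interpolation=2),cv2.resize(y,(400,400),interpolation=2)]))
E
```

```text
[0.546  0.1404 0.1815] [-3.1354e+00 -5.0000e-04  1.6666e+00] [ 1.09  0.43 -1.53]
```

View pics/w10b.png

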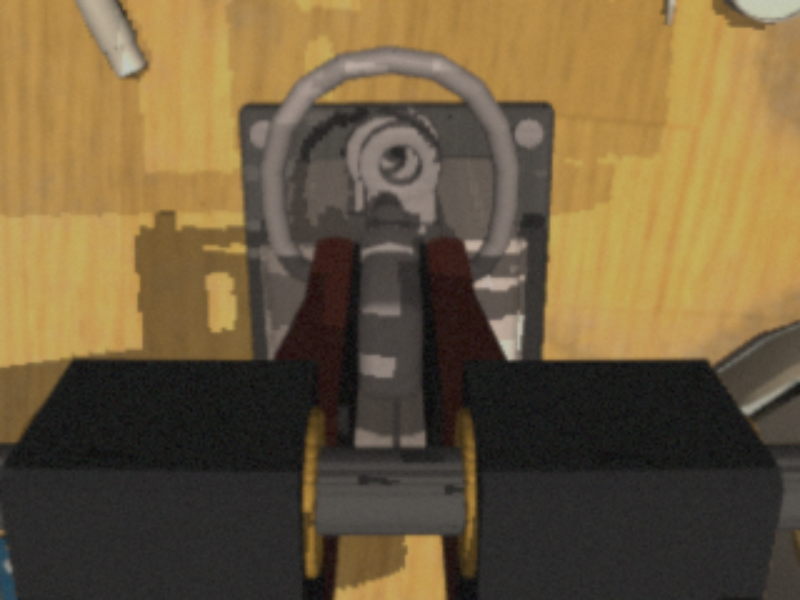

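View pics/z10.png

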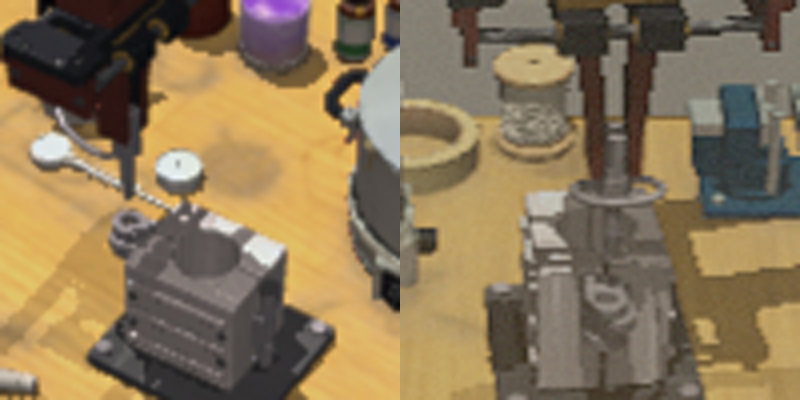

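```bash
python3 - <<'E'
from lug import *
s=state();im,d,p=load('w10');R=rpy(s['tool_rot'])
tcp=s['tcp_pos']
for xo in(-.003,-.001,.001):
  for zo in(-.0618,):
    X=tcp+R.apply([xo,0,-zo]);print(xo,((proj(p,X)[0]-[120,150])/.4).round(1))
a=cv2.imread('pics/w10.png')[185:260,240:315];cv2.imwrite('pics/z11.png',cv2.resize(a,(600,600),interpolation=2))
b=holes('w10',.094,(.5478,.1413));print(w2m([b[0],b[1],0]))
# depth map of stub rows
print((d[205:245:2,264:288:2]*1000).astype(int))
E
```

```text
-0.003 [391.2 199.7]
-0.001 [391.2 192.7]
0.001 [391.2 185.8]
w10 hole [0.548  0.1412 0.0063] 46 0.0005
[-0.06698464  0.00141313  0.        ]
[[267 264 258 257 258 260 258 258 258 258 258 258]
 [268 259 259 259 259 259 259 260 259 259 260 259]
 [261 258 258 258 260 260 345 346 346 269 270 258]
 [260 259 258 260 260 285 346 346 346 269 270 270]
 [259 259 258 260 281 281 286 287 289 271 272 271]
 [260 260 259 262 268 282 282 283 275 271 270 270]
 [261 260 260 262 263 278 276 275 271 271 272 272]
 [262 262 261 260 263 266 273 273 272 271 272 265]
 [272 262 262 262 261 262 266 268 268 266 265 263]
 [272 262 262 262 261 262 263 264 264 263 263 261]
 [273 274 262 263 263 262 262 262 263 262 263   0]
 [273 264 262 263 264 233 232 265 262 263 263 263]
 [275 264 264 265 228 226 227 228 263 262 264 264]
 [275 265 264 225 221 220 219 221 227 265 264 264]
 [276 275 266 218 216 215 216 216 219 265 264 264]
 [273 273 218 215 212 212 212 212 215 219 264 265]
 [273 272 214 212 209 209 208 210 210 216 266 265]
 [273 274 209 207 206 205 204 206 207 212 265 264]
 [271 271 189 188 188 188 188 189 189 189 265 264]
 [189 187 188 185 183 184 185 184 187 186 187 189]]
```

View pics/z11.png

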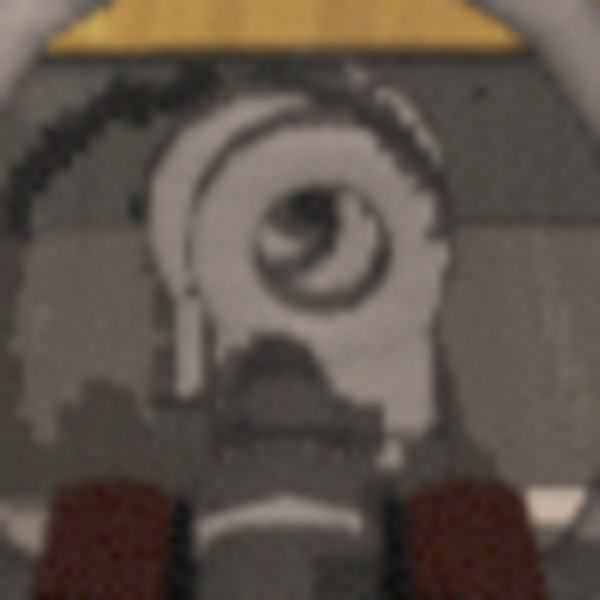

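```bash
python3 - <<'E'
from h import *
s=state();im,d,p=load('w10');R=rpy(s['tool_rot']);tcp=s['tcp_pos']
V,U=np.mgrid[224:246,262:290];uv=np.c_[U.ravel(),V.ravel()];X=dep(p,uv,d)
q=R.inv().apply(X-tcp)*1000
dd=d[V.ravel(),U.ravel()]
m=(dd>.192)&(dd<.24)
for z in range(28,66,3):
    k=m&(abs(q[:,2]-z)<1.5)
    if k.sum()>2: print(z,k.sum(),'x max',q[k,0].max().round(1),'y',q[k,1].min().round(1),q[k,1].max().round(1),'mid',((q[k,1].min()+q[k,1].max())/2).round(2))
print('zmax',q[m][:,2].max())
# finger y positions for reference: tips
V,U=np.mgrid[240:300,220:330];uv=np.c_[U.ravel(),V.ravel()];X=dep(p,uv,d);q=R.inv().apply(X-tcp)*1000
im2=im[V.ravel(),U.ravel()].astype(int);red=(im2[:,0]>im2[:,2]*1.6)&(abs(q[:,2])<40)
for z in(-25,-15,-5,0): 
    k=red&(abs(q[:,2]-z)<3); 
    if k.sum(): print('finger',z,q[k,1].min(),q[k,1].max(),q[k&(q[:,1]<0),1].max(),q[k&(q[:,1]>0),1].min())
E
```

```text
31 10 x max 3.0 y -3.9 2.0 mid -0.94
34 26 x max 2.9 y -5.2 3.3 mid -0.95
37 29 x max 2.8 y -5.9 4.0 mid -0.96
40 28 x max 2.5 y -5.9 4.0 mid -0.95
43 24 x max 2.6 y -6.0 4.1 mid -0.98
46 14 x max 2.2 y -4.8 3.5 mid -0.68
49 11 x max 2.1 y -5.5 2.9 mid -1.29
52 10 x max 1.3 y -4.9 2.3 mid -1.31
55 8 x max 0.9 y -4.3 1.0 mid -1.67
58 8 x max 0.2 y -3.0 1.7 mid -0.66
zmax 61.44541590840099
finger -25 -14.91205849437291 13.854763151026289 -6.74637899378993 5.305036880665805
finger -15 -15.186082852414517 13.937606285797417 -6.463788358475566 6.6680454148200035
finger -5 -14.763893764695572 13.792810769626337 -7.60645820920878 5.898366709269078
finger 0 -14.653192061820121 13.069046949774663 -8.250574795925854 7.565799577930057
```

```bash
python3 - <<'E'
from h import *
s=state();R=rpy(s['tool_rot']);tcp=s['tcp_pos'];print(tcp.round(4),s['tool_rot'].round(4))
h=R.inv().apply(np.array([.548,.1412,.095])-tcp)*1000;print('hole tool',h,'delta',h[:2]-[-2.7,-1.0])
u=R.inv().apply(np.r_[EY,0]);print('mould y in tool',u.round(3))
E
```

```text
[0.5461 0.1413 0.1816] [-3.1356e+00 -3.0000e-04  1.6686e+00]
hole tool [-0.33187207  2.37593618 86.6176949 ] delta [2.36812793 3.37593618]
mould y in tool [-0.002  1.    -0.006]
```

```bash
cat > rel.py <<'E'
from lug import *
def rel(fn,hz=.094,hc=(.548,.1412)):
    s=state();R=rpy(s['tool_rot']);tcp=s['tcp_pos'];save('wrist',fn);im,d,p=load(fn)
    print(tcp.round(4),s['tool_rot'].round(4),s['wrist_force'].round(2))
    V,U=np.mgrid[215:260,255:297];uv=np.c_[U.ravel(),V.ravel()];X=dep(p,uv,d);q=R.inv().apply(X-tcp)*1000
    m=(abs(q[:,0])<8)&(abs(q[:,1])<9)&(q[:,2]>30)&(q[:,2]<62)
    k=m&(abs(q[:,2]-37)<5);ax=np.array([np.percentile(q[k,0],98)-5.5,(q[k,1].min()+q[k,1].max())/2])
    k=m&(q[:,2]>55);tip=np.array([q[k,0].mean(),q[k,1].mean()]) if k.sum() else None
    print('axis',ax.round(2),'tip front',None if tip is None else tip.round(2),'zmax',q[m,2].max().round(1))
    b=holes(fn,hz,hc);h=R.inv().apply(np.r_[b[:2],.095]-tcp)*1000
    print('hole tool',h.round(2),'delta',(h[:2]-ax).round(2))
E
python3 -c "
from rel import *
rel('w11')"
```

```text
[0.5461 0.1413 0.1816] [-3.1356e+00 -3.0000e-04  1.6686e+00] [-0.41  0.04 -1.45]
axis [-1.92 -0.82] tip front [ 0.65 -1.25] zmax 61.9
w11 hole [0.5481 0.1414 0.0062] 46 0.0009
hole tool [-0.19  2.45 86.62] delta [1.74 3.27]
```

Request:
jog_arm(
  plan=[
    [[0.0017, 0.002, 0.005, 0, 0, 0], [0, 0, 0.008, 0, 0, 0], [0, 0, 0, 0, 0, 0], [0, 0, 0, 0, 0, 0]],
  ],
)

```text
clock: 13.72
tcp_pos: [0.5479, 0.142, 0.1686]
tool_rot: [-3.135, 0.0, 1.667]
wrist_force: [0.0, 0.1, -0.9]
grip_width: 0.0118
```

```bash
python3 -c "
from rel import *
rel('w12')
a=cv2.imread('pics/w12.png')[180:260,235:315];cv2.imwrite('pics/z12.png',cv2.resize(a,(600,600),interpolation=2))"
```

```text
[0.5479 0.142  0.1686] [-3.1353e+00  1.0000e-04  1.6669e+00] [ 0.02  0.09 -0.89]
axis [-1.99 -0.78] tip front [ 0.66 -1.22] zmax 61.6Traceback (most recent call last):
  File "<string>", line 3, in <module>
    rel('w12')
    ~~~^^^^^^^
  File "rel.py", line 10, in rel
    b=holes(fn,hz,hc);h=R.inv().apply(np.r_[b[:2],.095]-tcp)*1000
                                            ~^^^^
TypeError: 'NoneType' object is not subscriptable
```

```bash
python3 -c "
from h import *
s=state();R=rpy(s['tool_rot']);print((R.inv().apply(np.array([.548,.1413,.095])-s['tcp_pos'])*1000-np.array([-1.96,-.8,61.8])).round(2))
a=cv2.imread('pics/w12.png')[180:260,235:315];cv2.imwrite('pics/z12.png',cv2.resize(a,(600,600),interpolation=2))"
```

```text
[ 1.3   1.13 11.97]
```

View pics/z12.png

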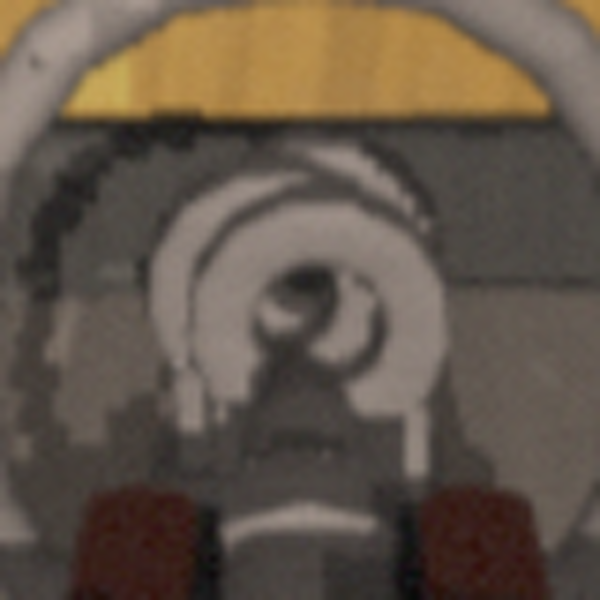

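Request:
jog_arm(
  plan=[
    [[0.0013, 0, 0.003, 0, 0, 0], [0, 0, 0.004, 0, 0, 0], [0, 0, 0.003, 0, 0, 0], [0, 0, 0.002, 0, 0, 0], [0, 0, 0.002, 0, 0, 0], [0, 0, 0, 0, 0, 0]],
  ],
)

```text
clock: 14.52
tcp_pos: [0.5477, 0.1433, 0.1546]
tool_rot: [-3.136, 0.0, 1.667]
wrist_force: [-0.5, 0.3, -1.1]
grip_width: 0.0118
```

Request:
jog_arm(
  plan=[
    [[0, 0, 0.002, 0, 0, 0], [0, 0, 0.002, 0, 0, 0], [0, 0, 0, 0, 0, 0]],
  ],
)

```text
clock: 14.9
tcp_pos: [0.5476, 0.1433, 0.1506]
tool_rot: [-3.135, 0.0, 1.667]
wrist_force: [-0.1, 0.2, -1.2]
grip_width: 0.0117
```

```bash
python3 -c "
from h import *
s=state();print(s['tcp_pos'].round(4),s['wrist_force'].round(2),s['ft_torque'].round(3),w2m(s['tcp_pos'])*1000)"
```

```text
[0.5476 0.1433 0.1506] [-0.07  0.17 -1.25] [-0.043 -0.045  0.036] [-69.0776185    1.20355767 150.5683034 ]
```

Request:
jog_arm(
  plan=[
    [[0, 0.0012, 0, 0.03, 0, 0], [0, 0.0011, 0, 0.03, 0, 0], [0, 0, 0, 0, 0, 0], [0, 0, 0, 0, 0, 0]],
  ],
)

```text
clock: 15.4
tcp_pos: [0.5498, 0.1435, 0.1506]
tool_rot: [-3.076, 0.0, 1.667]
wrist_force: [0.8, -0.6, -1.2]
grip_width: 0.0117
```

Request:
jog_arm(
  plan=[
    [[0, 0, 0.001, 0, 0, 0], [0, 0, 0.001, 0, 0, 0], [0, 0, 0, 0, 0, 0]],
  ],
)

```text
clock: 15.78
tcp_pos: [0.5499, 0.1435, 0.1488]
tool_rot: [-3.076, 0.0, 1.667]
wrist_force: [1.2, 0.8, -1.8]
grip_width: 0.0118
```

Request:
jog_arm(
  plan=[
    [[0, 0, 0.001, 0, 0, 0], [0, 0, 0.001, 0, 0, 0], [0, 0, 0, 0, 0, 0]],
  ],
)

```text
clock: 16.15
tcp_pos: [0.55, 0.1434, 0.1467]
tool_rot: [-3.076, 0.0, 1.667]
wrist_force: [0.2, -0.3, -1.9]
grip_width: 0.0116
```

Request:
jog_arm(
  plan=[
    [[0, 0, 0.001, 0, 0, 0], [0, 0, 0.001, 0, 0, 0], [0, 0, 0, 0, 0, 0]],
  ],
)

```text
clock: 16.52
tcp_pos: [0.55, 0.1435, 0.1448]
tool_rot: [-3.076, 0.0, 1.667]
wrist_force: [1.8, -1.0, -1.9]
grip_width: 0.0118
```

Request:
jog_arm(
  plan=[
    [[0, 0, 0.001, 0, 0, 0], [0, 0, 0.0005, 0, 0, 0], [0, 0, 0, 0, 0, 0]],
  ],
)

```text
clock: 16.9
tcp_pos: [0.55, 0.1434, 0.1434]
tool_rot: [-3.077, 0.0, 1.667]
wrist_force: [1.7, -0.6, 0.2]
grip_width: 0.0116
```

Request:
jog_arm(
  plan=[
    [[0, 0, 0.001, 0, 0, 0], [0, 0, 0.001, 0, 0, 0], [0, 0, 0, 0, 0, 0]],
  ],
)

```text
clock: 17.27
tcp_pos: [0.55, 0.1434, 0.1413]
tool_rot: [-3.077, 0.0, 1.667]
wrist_force: [3.8, -0.9, 0.1]
grip_width: 0.0115
```

```bash
python3 -c "
from h import *
s=state();print(s['tcp_pos'].round(4),s['wrist_force'].round(2),s['ft_torque'].round(3),w2m(s['tcp_pos'])*1000)"
```

```text
[0.55   0.1434 0.1413] [ 3.84 -0.95  0.08] [-0.251 -0.897 -0.002] [-68.98518494   3.61141777 141.31393899]
```

Request:
jog_arm(
  plan=[
    [[0, 0.0005, 0.001, 0, 0, 0], [0, 0.0005, 0.001, 0, 0, 0], [0, 0, 0, 0, 0, 0]],
  ],
)

```text
clock: 17.65
tcp_pos: [0.5503, 0.1434, 0.1391]
tool_rot: [-3.076, 0.0, 1.667]
wrist_force: [3.5, -1.8, 0.5]
grip_width: 0.0119
```

Request:
jog_arm(
  plan=[
    [[0, 0.0003, 0.001, 0, 0, 0], [0, 0.0002, 0.001, 0, 0, 0], [0, 0, 0, 0, 0, 0]],
  ],
)

```text
clock: 18.02
tcp_pos: [0.5505, 0.1434, 0.1371]
tool_rot: [-3.075, 0.0, 1.667]
wrist_force: [3.1, -1.8, 2.7]
grip_width: 0.0117
```

Request:
jog_arm(
  plan=[
    [[0, 0.0003, 0.001, -0.003, 0, 0], [0, 0.0003, 0.001, -0.003, 0, 0], [0, 0, 0, 0, 0, 0]],
  ],
)

```text
clock: 18.4
tcp_pos: [0.5504, 0.1434, 0.1348]
tool_rot: [-3.081, 0.0, 1.667]
wrist_force: [0.7, -2.7, 3.6]
grip_width: 0.0119
```

Request:
jog_arm(
  plan=[
    [[0, 0.0003, 0.001, -0.003, 0, 0], [0, 0.0003, 0.001, -0.003, 0, 0], [0, 0, 0, 0, 0, 0]],
  ],
)

```text
clock: 18.77
tcp_pos: [0.5504, 0.1435, 0.1326]
tool_rot: [-3.086, 0.0, 1.667]
wrist_force: [-2.9, -3.1, 2.4]
grip_width: 0.0119
```

Request:
jog_arm(
  plan=[
    [[-0.0003, -0.0001, 0.001, -0.004, 0, 0], [-0.0002, -0.0001, 0.001, -0.004, 0, 0], [0, 0, 0, 0, 0, 0]],
  ],
)

```text
clock: 19.15
tcp_pos: [0.5502, 0.1432, 0.1306]
tool_rot: [-3.094, -0.0, 1.667]
wrist_force: [-4.8, -2.1, 2.2]
grip_width: 0.0114
```

Request:
jog_arm(
  plan=[
    [[0, -0.0001, 0.001, -0.004, 0, 0], [0, -0.0001, 0.001, -0.004, 0, 0], [0, 0, 0, 0, 0, 0]],
  ],
)

```text
clock: 19.52
tcp_pos: [0.5498, 0.1431, 0.1286]
tool_rot: [-3.101, -0.0, 1.667]
wrist_force: [-4.8, -1.6, 2.4]
grip_width: 0.0119
```

Request:
jog_arm(
  plan=[
    [[0, -0.0003, 0.001, -0.004, 0, 0], [0, -0.0003, 0.001, -0.004, 0, 0], [0, -0.0003, 0.001, -0.004, 0, 0], [0, 0, 0, 0, 0, 0]],
  ],
)

```text
clock: 20.02
tcp_pos: [0.5491, 0.143, 0.1257]
tool_rot: [-3.114, 0.0, 1.667]
wrist_force: [-5.8, -2.3, 1.4]
grip_width: 0.0119
```

Request:
jog_arm(
  plan=[
    [[0, -0.0003, 0.001, -0.004, 0, 0], [0, -0.0003, 0.001, -0.004, 0, 0], [0, -0.0003, 0.001, -0.004, 0, 0], [0, 0, 0, 0, 0, 0]],
  ],
)

```text
clock: 20.52
tcp_pos: [0.5485, 0.1429, 0.1229]
tool_rot: [-3.127, 0.0, 1.667]
wrist_force: [-4.6, -1.8, 2.3]
grip_width: 0.0117
```

Request:
jog_arm(
  plan=[
    [[-0.0002, -0.0003, 0.001, -0.003, 0, 0], [-0.0001, -0.0003, 0.001, -0.003, 0, 0], [0, -0.0002, 0.001, -0.003, 0, 0], [0, 0, 0, 0, 0, 0]],
  ],
)

```text
clock: 21.02
tcp_pos: [0.5481, 0.1427, 0.1201]
tool_rot: [-3.136, -0.0, 1.667]
wrist_force: [-4.6, -0.7, 3.5]
grip_width: 0.0119
```

Request:
jog_arm(
  plan=[
    [[0, 0, 0.001, -0.002, 0, 0], [0, 0, 0.001, -0.001, 0, 0], [0, 0, 0.001, 0, 0, 0], [0, 0, 0, 0, 0, 0]],
  ],
)

```text
clock: 21.52
tcp_pos: [0.548, 0.1427, 0.117]
tool_rot: [-3.139, -0.0, 1.667]
wrist_force: [-5.2, -1.2, 3.1]
grip_width: 0.0119
```

Request:
jog_arm(
  plan=[
    [[0, 0, 0.001, 0, 0, 0], [0, 0, 0.001, 0, 0, 0], [0, 0, 0.001, 0, 0, 0], [0, 0, 0, 0, 0, 0]],
  ],
)

```text
clock: 22.02
tcp_pos: [0.5481, 0.1426, 0.114]
tool_rot: [-3.139, -0.0, 1.667]
wrist_force: [-5.1, -1.2, 3.5]
grip_width: 0.0119
```

Request:
jog_arm(
  plan=[
    [[0, 0, 0.001, 0, 0, 0], [0, 0, 0.0005, 0, 0, 0], [0, 0, 0, 0, 0, 0]],
  ],
)

```text
clock: 22.4
tcp_pos: [0.5481, 0.1426, 0.1126]
tool_rot: [-3.139, -0.0, 1.667]
wrist_force: [-5.4, -1.2, 3.6]
grip_width: 0.012
```

Request:
jog_arm(
  plan=[
    [[0, 0, 0.0008, 0, 0, 0], [0, 0, 0.0008, 0, 0, 0], [0, 0, 0, 0, 0, 0]],
  ],
)

```text
clock: 22.78
tcp_pos: [0.5481, 0.1426, 0.1118]
tool_rot: [-3.14, -0.0, 1.667]
wrist_force: [-6.8, -0.8, 9.6]
grip_width: 0.0113
```

Shoulder seated (step in z force, TCP at the expected 111.8 mm). Release.

Request:
jog_arm(
  plan=[
    [[0, 0.0005, -0.0006, 0, 0, 0], [0, 0, 0, 0, 0, 0], [0, 0, 0, 0, 0, 0], [0, 0, 0, 0, 0, 0], [0, 0, 0, 0, 0, 0]],
  ],
  jaw=45,
)

```text
clock: 23.4
tcp_pos: [0.5489, 0.1426, 0.1116]
tool_rot: [-3.14, 0.0, 1.667]
wrist_force: [0.2, -0.1, -0.5]
grip_width: 0.0398
```

Request:
jog_arm(
  plan=[
    [[0, 0, -0.01, 0, 0, 0], [0, 0, -0.03, 0, 0, 0], [0, 0, -0.04, 0, 0, 0], [0.02, 0, -0.03, 0, 0, 0], [0, 0, 0, 0, 0, 0], [0, 0, 0, 0, 0, 0]],
  ],
)

```text
clock: 24.15
tcp_pos: [0.5465, 0.1621, 0.2212]
tool_rot: [-3.139, 0.001, 1.667]
wrist_force: [-0.8, -0.1, -1.6]
grip_width: 0.0391
```

```bash
python3 - <<'E'
from tab import *
s=state();print(s['tcp_pos'].round(4),s['wrist_force'].round(2))
save('wrist','w20');save('side','s20')
tab('w20',(.548,.141),.128,.145,.02);tab('w20',(.548,.141),.1035,.111,.02)
im,d,p=load('w20')
V,U=np.mgrid[100:330,150:450];uv=np.c_[U.ravel(),V.ravel()];X=dep(p,uv,d);q=np.c_[(X[:,:2]-H)@EX,(X[:,:2]-H)@EY,X[:,2]]
for z0,z1 in((.091,.097),(.097,.1025),(.1035,.1095)):
    m=(q[:,2]>z0)&(q[:,2]<z1)&(np.hypot(q[:,0]+.067,q[:,1]-.0013)<.014);print(z0,m.sum(),np.median(q[m],0) if m.sum() else '')
m=(abs(q[:,2]-.099)<.003)&(q[:,0]>-.045);
for x in(-.04,-.035,-.03):
    k=m&(abs(q[:,0]-x)<.0015);L=k&(q[:,1]<0.0005);F=k&(q[:,1]>.0005);print(x,np.sort(q[L,1])[[0,-1]],q[F,1].min())
a=cv2.imread('pics/w20.png')[110:350,120:440];b=cv2.imread('pics/s20.png')[150:250,240:340]
cv2.imwrite('pics/z20.png',np.hstack([cv2.resize(a,(500,375)),cv2.resize(b,(300,300)).__class__(0) if 0 else cv2.copyMakeBorder(cv2.resize(b,(300,300)),0,75,0,0,0)]))
E
```

```text
[0.5465 0.1621 0.2212] [-0.75 -0.09 -1.64]
tab 384 0.1337 [547.4 141.6] [12.5 19.8] 5.9
tab 213 0.1061 [548.  143.1] [39.  17.4] 7.0
0.091 138 [-0.07541235  0.00409775  0.09379278]
0.097 67 [-0.07397835  0.00236034  0.10108243]
0.1035 180 [-0.06954751  0.00026085  0.10619376]
-0.04 [-0.03313541 -0.00111674] 0.0015431693000063135
-0.035 [-0.03335539 -0.00112227] 0.0015473318351579344
-0.03 [-0.03340812 -0.00114005] 0.0015520688138250978
```

View pics/z20.png

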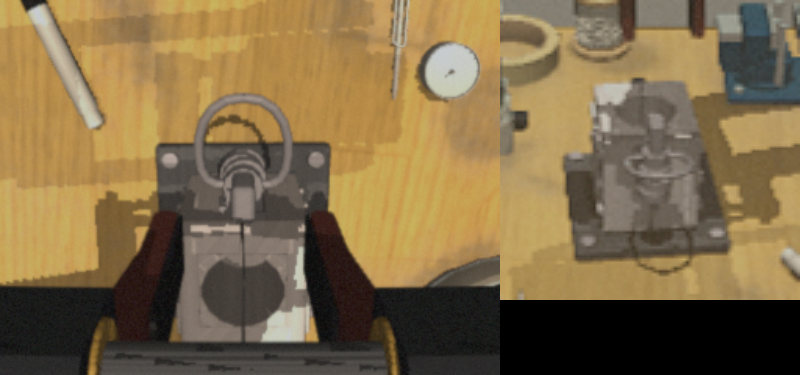

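Pin seated: tab top 133.7 mm and collar 106.1 mm (camera reads ~1 mm low throughout), the seam is a thin line. Now the ring.

```bash
python3 - <<'E'
from h import *
im,d,p=load('w20')
V,U=np.mgrid[100:330,150:450];uv=np.c_[U.ravel(),V.ravel()];X=dep(p,uv,d);q=np.c_[(X[:,:2]-H)@EX,(X[:,:2]-H)@EY,X[:,2]]
m=(q[:,2]>.108)&(q[:,2]<.127)&(q[:,0]<-.085)&(q[:,0]>-.14)&(abs(q[:,1])<.04)
Q=q[m];print(m.sum(),Q[:,:2].min(0),Q[:,:2].max(0));k=Q[Q[:,0]<Q[:,0].min()+.006];print('bow',k.mean(0),k[:,2].max())
p1,R1=plan(m2w(-.117,.0013,.15),down(YA),step=.04)
E
```

```text
675 [-0.12070292 -0.02482594] [-0.08560154  0.02617971]
bow [-0.11749052  0.00076855  0.11886001] 0.12141670673822053
2 [[[0.0146,0.0001,0.0351,-0.002,0.0,0.0],[0.0147,0.0,0.0352,-0.002,0.001,0.0]]]
end [0.5431 0.191  0.15  ] [-3.141 -0.     1.667]
```

Request:
jog_arm(
  plan=[
    [[0.0146, 0, 0.02, -0.002, 0, 0], [0.0147, 0, 0.02, -0.002, 0, 0], [0, 0, 0.015, 0, 0, 0], [0, 0, 0.015, 0, 0, 0], [0, 0, 0.015, 0, 0, 0], [0, 0, 0.006, 0, 0, 0], [0, 0, 0, 0, 0, 0]],
  ],
  jaw=0,
  newtons=10,
)

```text
clock: 25.12
tcp_pos: [0.5442, 0.1914, 0.1303]
tool_rot: [3.14, 0.0, 1.666]
wrist_force: [0.2, 0.3, -0.2]
grip_width: 0.0002
```

```bash
python3 - <<'E'
from h import *
s=state();print(w2m(s['tcp_pos']).round(4),s['tool_rot'].round(4),s['wrist_force'].round(2),s['grip_width'])
E
```

```text
[-0.1173  0.0024  0.1303] [3.1401e+00 2.0000e-04 1.6665e+00] [ 0.23  0.29 -0.15] 0.00017453643925213817
```

Request:
jog_arm(
  plan=[
    [[0, 0, 0.004, 0, 0, 0], [0, 0, 0.004, 0, 0, 0], [0, 0, 0.003, 0, 0, 0], [0, 0, 0.003, 0, 0, 0]],
  ],
)

```text
clock: 25.62
tcp_pos: [0.545, 0.1927, 0.1174]
tool_rot: [3.138, -0.002, 1.666]
wrist_force: [-1.2, 4.4, 6.8]
grip_width: 0.0001
```

Request:
jog_arm(
  plan=[
    [[0, 0, 0.003, 0, 0, 0], [0, 0, 0.003, 0, 0, 0], [0, 0, 0.003, 0, 0, 0]],
  ],
)

```text
clock: 26.0
tcp_pos: [0.5454, 0.1934, 0.1088]
tool_rot: [3.137, -0.003, 1.666]
wrist_force: [-1.8, 5.9, 6.8]
grip_width: 0.0005
```

Request:
jog_arm(
  plan=[
    [[0, 0, 0.003, 0, 0, 0], [0, 0, 0.003, 0, 0, 0], [0, 0, 0.003, 0, 0, 0]],
  ],
)

```text
clock: 26.38
tcp_pos: [0.5453, 0.1933, 0.0997]
tool_rot: [3.137, -0.002, 1.666]
wrist_force: [-1.1, 6.0, 6.6]
grip_width: 0.0004
```

Request:
jog_arm(
  plan=[
    [[-0.0005, 0, 0.003, 0, 0, 0], [-0.0005, 0, 0.003, 0, 0, 0], [-0.0005, 0, 0.003, 0, 0, 0]],
  ],
)

```text
clock: 26.75
tcp_pos: [0.5455, 0.1915, 0.0905]
tool_rot: [3.137, -0.002, 1.666]
wrist_force: [-0.5, 3.8, 5.5]
grip_width: 0.0002
```

Request:
jog_arm(
  plan=[
    [[-0.0005, 0, 0.003, 0, 0, 0], [-0.001, 0, 0.003, 0, 0, 0], [-0.001, 0, 0.003, 0, 0, 0]],
  ],
)

```text
clock: 27.12
tcp_pos: [0.5452, 0.1878, 0.0807]
tool_rot: [3.139, -0.0, 1.667]
wrist_force: [0.6, 2.9, 3.1]
grip_width: 0.0004
```

Request:
jog_arm(
  plan=[
    [[-0.001, 0, 0.003, 0, 0, 0], [-0.001, 0, 0.003, 0, 0, 0], [-0.001, 0, 0.003, 0, 0, 0]],
  ],
)

```text
clock: 27.5
tcp_pos: [0.5448, 0.184, 0.0712]
tool_rot: [3.14, 0.001, 1.667]
wrist_force: [0.7, -1.2, -0.1]
grip_width: 0.0005
```

Request:
jog_arm(
  plan=[
    [[-0.001, 0, 0.003, 0, 0, 0], [-0.001, 0, 0.003, 0, 0, 0], [0, 0, 0.002, 0, 0, 0], [0, 0, 0, 0, 0, 0]],
  ],
)

```text
clock: 28.0
tcp_pos: [0.5451, 0.1827, 0.0634]
tool_rot: [3.14, 0.0, 1.667]
wrist_force: [-0.8, 0.7, -1.0]
grip_width: 0.0011
```

```bash
python3 - <<'E'
from h import *
s=state();print(w2m(s['tcp_pos']).round(4),s['wrist_force'].round(2))
save('side','s30')
cv2.imwrite('pics/z30.png',cv2.resize(cv2.imread('pics/s30.png')[150:260,220:360],(763,600),interpolation=2))
E
```

```text
[-0.1086  0.0025  0.0634] [-0.85  0.7  -1.  ]
```

View pics/z30.png

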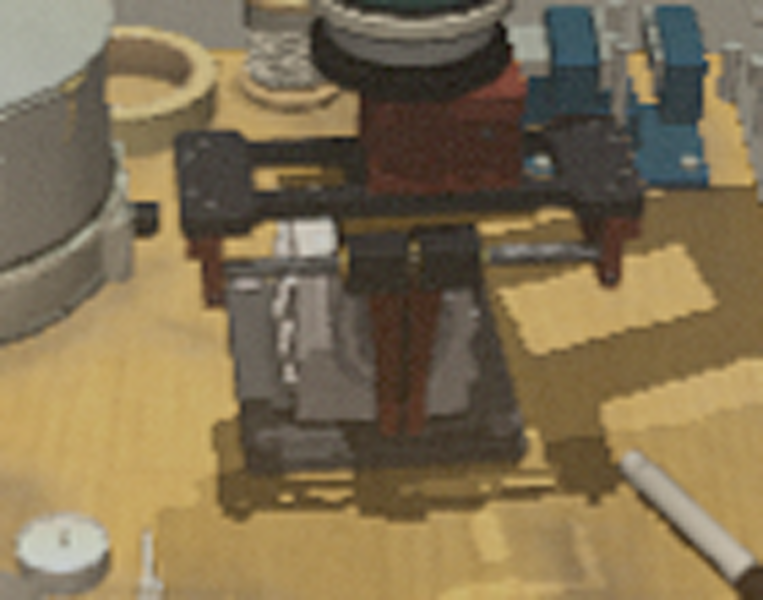

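Force fell to zero: the ring seems to have snapped (hidden by the fingers). Withdraw outwards, then up.

Request:
jog_arm(
  plan=[
    [[0.02, 0, 0, 0, 0, 0], [0.035, 0, 0, 0, 0, 0], [0.03, 0, -0.03, 0, 0, 0], [0.01, 0, -0.05, 0, 0, 0], [0, 0, -0.05, 0, 0, 0], [0, 0, -0.03, 0, 0, 0], [0, 0, 0, 0, 0, 0], [0, 0, 0, 0, 0, 0]],
  ],
)

```text
clock: 29.05
tcp_pos: [0.5349, 0.2777, 0.2226]
tool_rot: [3.141, 0.0, 1.667]
wrist_force: [0.8, -0.4, 0.3]
grip_width: 0.0002
```

```bash
python3 - <<'E'
from tab import *
s=state();print(s['tcp_pos'].round(4),s['wrist_force'].round(2))
save('side','s31');save('wrist','w31');save('scene','c31')
im,d,p=load('w31')
a=cv2.imread('pics/w31.png')
u=proj(p,[.548,.141,.1])[0];print(u)
b=cv2.imread('pics/s31.png')[160:240,250:330];c=cv2.imread('pics/c31.png')[190:270,250:330]
cv2.imwrite('pics/z31.png',np.hstack([cv2.resize(b,(400,400),interpolation=2),cv2.resize(c,(400,400),interpolation=2)]))
E
```

```text
[0.5349 0.2777 0.2226] [ 0.83 -0.38  0.3 ]
[276.26870536 339.47544958]
```

View pics/z31.png

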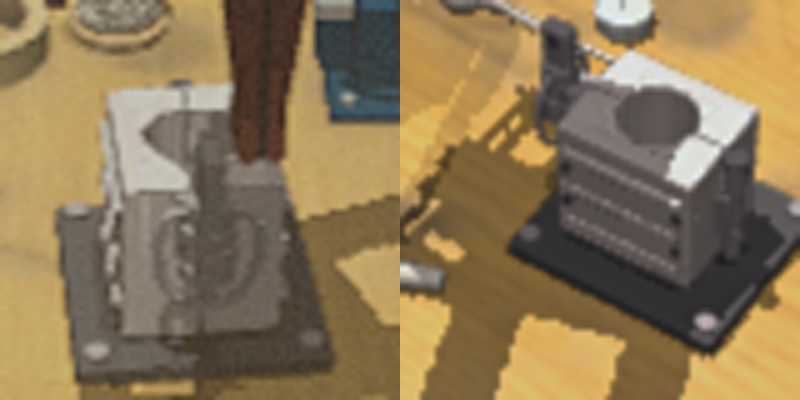

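View pics/w31.png

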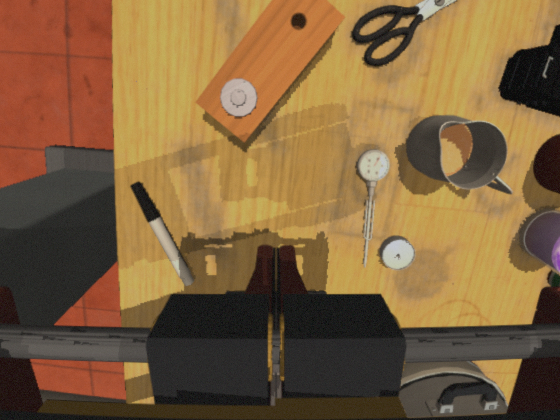

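```bash
python3 - <<'E'
from h import *
im,d,p=load('s31')
V,U=np.mgrid[160:240,250:330];uv=np.c_[U.ravel(),V.ravel()];X=dep(p,uv,d)
q=np.c_[(X[:,:2]-H)@EX,(X[:,:2]-H)@EY,X[:,2]]*1000
m=(q[:,0]<-52)&(q[:,2]>25)&(q[:,2]<140)&(abs(q[:,1])<40)
for z in range(36,140,6):
    k=m&(abs(q[:,2]-z)<3)
    if k.sum():print(z,k.sum(),'y',q[k,1].min().round(1),q[k,1].max().round(1),'x',q[k,0].min().round(1),np.median(q[k,0]).round(1))
cv2.imwrite('pics/z32.png',cv2.resize(cv2.imread('pics/s31.png')[180:235,265:320],(600,600),interpolation=2))
E
```

```text
48 13 y -11.0 10.2 x -68.8 -64.4
54 18 y -17.6 17.2 x -68.1 -65.7
60 16 y -22.6 19.9 x -70.0 -65.3
66 16 y -22.4 22.4 x -74.8 -67.2
72 39 y -24.1 24.7 x -79.1 -72.7
78 30 y -24.0 24.7 x -78.2 -73.9
84 31 y -23.9 25.0 x -79.1 -72.1
90 31 y -23.6 24.9 x -79.7 -71.1
96 46 y -23.5 24.9 x -79.0 -71.8
102 36 y -20.8 20.2 x -77.4 -69.5
108 28 y -9.7 11.6 x -76.5 -72.3
114 11 y -3.4 9.1 x -76.5 -74.0
120 16 y -6.3 5.5 x -77.7 -74.6
126 11 y -6.1 5.6 x -77.0 -74.6
132 17 y -6.7 5.3 x -76.2 -74.6
138 21 y -5.2 5.8 x -76.2 -69.2
```

View pics/z32.png

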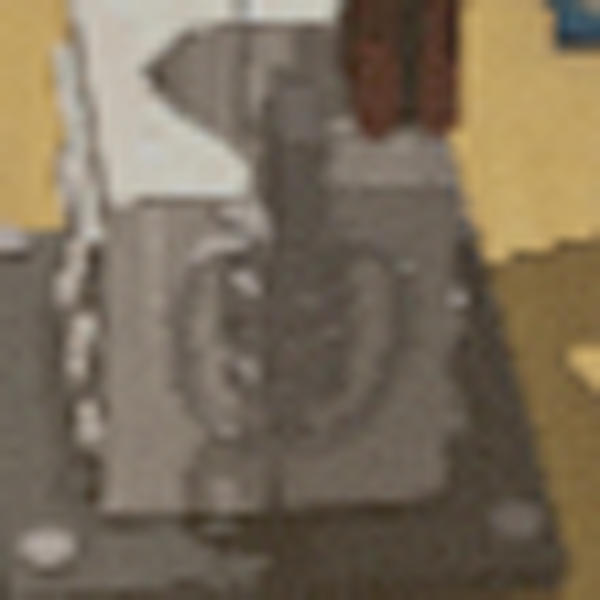

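Ring wire lies in the plane x ≈ -66 mm with its bow at z ≈ 46-48 mm, around the lugs and under the point: locked. Hand in.

```bash
python3 -c "
from h import *
s=state();print(s['clock'],s['wrist_force'].round(2));print(workorder.sign_off())"
```

```text
29.2 [-0.23  0.44 -0.23]
the job is handed in; nothing more can be done
None
```

The mould is ready for pouring and the job is handed in at 29.2 s. The leaf is shut, the linchpin is home through all three lugs, and its ring is snapped under the point.

**Pin:** felt in with a slight lean towards the leaf, at no more than about 7 N on the way and roughly 12 N as the shoulder seated. Tab top and collar read 133.7 and 106.1 mm. The expected heights are 135 and 107 mm, and this camera read about 1 mm low throughout.

**Seal:** the seam is a thin line in the picture. I judged the draw-up by that and by the seated shoulder, and did not measure the leaf's angle separately.

**Ring:** the push dropped to zero as it went over centre. The side view's depth shows it hanging in the pin's plane, bow at z ≈ 46–48 mm, around the lugs and under the point.

**Where it went wrong:** my first push on the leaf caught its end corner without turning it, and the wrist read about 22 N in total, above the 15 N asked for. I backed off and pushed again further in, reaching about 9 N; the leaf then closed normally. Nothing in the later pictures looked moved or damaged.

The wick pin and the bystanders in view stood in place in the last pictures. The arm was clear of everything at hand-in.

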